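# Clamp a spindle in the sprung vee fixture

### The job

Lift the sprung clamp bar by its knob and turn it aside, lay the steel spindle from the wooden stand into the fixture's vee rests with its plain end towards the stop screw, and slide it along gently until that end touches the stop. Then turn the bar back across the spindle and let it down under control, never letting it snap, so that it clamps the spindle; leave the hammer, spray can and flywheel where they are.

Things in the scene. Friction and masses are not known exactly. Their poses are not given: they have to be found in the camera images.
- vee_mid (a point): Middle of the fixture's vee, on the axis the seated spindle takes, 55 mm above the bench. y runs along the vee towards the stop screw, z up, x away from the post. Two 90 degree vee rests, 12 mm thick, stand at y = -42 and +42 mm, 56 mm wide in x, tops level with the axis; between them (y -36 to +36 mm) is free room for fingers.
- fixture: The bolted-down steel vee clamp fixture; origin on the bench 55 mm below vee_mid, same axes. Its base plate is 12 mm thick and reaches from x = -125 to 65 mm and y = -75 to 115 mm.
- rests: The pair of vee rests on the fixture, bolted to it; origin 12 mm above the bench under vee_mid, same axes. They are marked if the spindle is dropped into them or pressed down on, directly or through the bar, with more than about 25 N beyond its own weight and the spring (over 45 N in all).
- stop_bracket (a point): Middle of the bracket that carries the stop screw, on the vee axis 100 mm from vee_mid along +y; 22 mm thick, 44 mm wide, top 24 mm above the axis. The stop is a 16 mm rod on the axis, its flat tip facing -y. How far it sticks out differs each time and is not measured: the tip lies 54 to 66 mm from vee_mid. Find it by feel; pushing the spindle into it with over 25 N spoils it.
- post (a point): Axis of the post on which the clamp bar lifts and turns, 67 mm above the bench (underside of the bar when down), 90 mm from vee_mid along -x, same axes. Round it is a 48 mm square head with a slot along x, 18 mm wide and deep, where the 14 mm wide bar lies when down: it can turn only when lifted over 18 mm. Turned aside it rests on the head's top (lift 18 mm) and stays. Post top: 179 mm up.
- bar_knob (a point): Centre of the upright round black knob on the free end of the clamp bar, 19 mm across and 45 mm high, standing on the bar's top. It lies 135 mm from the post axis and 34.5 mm above the bar's underside. Frame: x along the bar away from the post, z up. The bar is aluminium, 147 mm long from the post axis, 14 mm wide, 12 mm thick, with a 5 mm thick pad under it over the vee.
- bar_lift (a joint): How far the bar is lifted, m: 0 down in the slot (as it starts), 0.034 at most. Spring and weight pull it down: about 12 N at 0, 14.5 N at 0.018, 16.5 N at 0.03. On a seated spindle the bar stands at 0.0065; grip the knob firmly, it can slip. If let go more than 3 mm above what it will rest on it snaps down, a fault (over 0.35 m/s).
- bar_swing (a joint): Turn of the bar about the post, rad, counter-clockwise from above: about 0 across the vee (along +x of vee_mid, in line with the slot; as it starts), 1.57 along +y; range -0.06 to 1.75. It counts as aside beyond 1.0. Light friction; it stays where it is left.
- spindle_mid (a point): Middle of the thick part of the loose steel spindle, on its axis. Thick part 28 mm across, 120 mm long; mass about 0.56 kg. Frame: y along the spindle towards its plain end; the end at -y has a thin spigot 14 mm across, 22 mm long.
- spindle_end (a point): Centre of the spindle's plain end face, 60 mm along +y from spindle_mid; this face goes against the stop.
- stand: Fixed wooden stand on which the spindle starts, lying level along the stand's y with its axis 40 mm above the bench. Origin on the bench under its middle. Two vee rests 16 mm thick at y = -42 and +42 mm, tops level with the axis; 68 mm of free room between them above a board 6 mm thick.
- hammer: Bystander: ball hammer lying on the bench, 280 mm long; leave alone.
- spray_can: Bystander: upright blue spray can, 64 mm across, 190 mm high; leave alone.
- flywheel: Bystander: round aluminium flywheel, about 100 mm across, 22 mm high; leave alone.
Things that resemble listed ones, but are neither listed nor needed, are in the scene too. What is shaped like the part that bears spindle_mid but pink or red is not meant.

How it is judged:
By the outcome, as a careful person would: the job done as asked, in the order asked, and still so for the second after the job is handed in, with the robot touching nothing.
It also fails if it takes over 72 s, if anything falls off the work surface, if the arm or the gripper's body presses on something with over 40 N, if the wrist force passes 120 N, or if a joint passes its speed limit or range.

### The arm

A 6-joint arm with a two-finger parallel gripper is mounted at the origin on the work surface. World frame = base frame: x ahead of the robot, y to its left, z up, the work surface at z = 0. Lengths are in mm, angles in rad, forces in N, time in s.
With the tool pointing down it reaches from about 300 to 775 mm from the base axis. Payload 14.6 kg.
Tool frame: the origin (TCP) lies midway between the tips of the shut fingers; the grasp point (between the pads) lies 19 mm behind it; y points along the fingers, x is the direction in which the jaws open and shut, and the axes are right-handed (so a half turn about y gives the same grasp; the last joint's range is limited). The gripper opens to 94 mm and grips with 3 to 60 N. Pads are 16 mm wide; open, the fingers measure 119 mm over their backs; the gripper's body (75 mm by 177 mm) begins 78 mm behind the grasp point.
Start: joints at [1.12, 0.3, 1.521, -0, 1.321, -0.067], TCP at [205.942, 509.977, 205.446] pointing down, gripper open.
Joint ranges: [-3.03, 3.03], [-0.79, 2.21], [0.23, 2.52], [-1.04, 4.18], [0, 3.07], [-2.55, 2.55]. Speed limits (rad/s): [2.22, 2.22, 2.57, 3.14, 3.14, 3.14].

### API

Orientations are given as [roll, pitch, yaw] about the fixed x, y, z axes, in that order (R = Rz(yaw) Ry(pitch) Rx(roll)).
In Python, from cell import manip gives the robot as it stands.
- The arm moves only by the tool servo_tool, never from a script. Its argument "commands" is a list of rows, each an object with "dp": the shift along the tool's x, y, z in mm, a list of three; "turn": the turn, a rotation vector about the tool's x, y, z in degrees, a list of three. A call has 1 to 5 rows; each row is the pose to reach, as a shift and turn from the pose measured when the call began, along the tool's axes at that moment; what a row does not reach only later rows make up. A row lasts 1/12 s, in which the tool goes at most 41.7 mm and 7.16 degrees, less where a joint would pass 70% of its speed; a pose out of reach is approached as far as the arm can. A call with a gripper value outside its range is refused whole. "grip" is the gripper command: -1 is fully open, 1 is shut, values between are in proportion, set as the call begins (left out, the last holds). The fingers move at their own pace and stop on an object; "force" is the grip in N (left out, the last holds). Time passes only in rows, so rows that repeat a pose let the fingers close. It gives the time, the measured TCP pose, the force and the opening at its end, in the units of the state.
- manip.read_state(): the state, without advancing time (a new reading comes with each control period).
- manip.camera(name): name is "side" or "top"; returns a dict with "img" (384x512x3 uint8, red, green, blue), "depth" (384x512 float32, mm along the optical axis (not along the pixel's ray), 0 where there is no reading), "K" (3x3 intrinsics, pixels), "R" (3x3) and "t" (3): a world point X has camera coordinates R X + t. Camera axes: x right, y down, z forward; pixel columns grow to the right and rows downward; lengths in mm; the calibration is good to about 2 mm. A picture is of the moment at which its call begins.
- manip.sign_off(): hands the job in, once; it reports no verdict.
The state is a dict: "clock": time; "joints": joint angles; "qd": joint speeds; "effort": joint torques, N m; "eef_pos": TCP position; "eef_rot": TCP orientation; "wrist_force": force on the tool from outside, world axes, zero at the start; "moment": the same for the moment, N m; "finger_gap": finger opening in mm.
Only numpy, scipy, OpenCV 4.12 (cv2) and the standard library are available. Lean on these libraries where they do the work, as an engineer would, in place of code of your own. Each camera call takes 0.05 s, during which the arm holds its last target.

## Working session

There is one attempt and no reset: what is moved stays moved. The work goes in short steps, Python scripts to look and compute and a tool call to move; the robot and the scene stay as the last step left them, time stands still between calls to the robot, and variables do not carry over. Pictures are saved under pics/ and viewed, and the job is handed in when it is done.

Besides the shell and the picture viewer there is one more tool, called as a command line: name --argument value ..., lists and objects as JSON in quotes. servo_tool: Moves the arm, as the interface text tells. Its arguments: {"type":"object","properties":{"commands":{"type":"array","items":{"type":"object","properties":{"dp":{"type":"array","items":{"type":"number"}},"turn":{"type":"array","items":{"type":"number"}}}}},"grip":{"type":"number"},"force":{"type":"number"}},"required":["commands"]}

```bash
ls; mkdir -p pics; python3 - <<'E'
from cell import manip
import cv2,numpy as np
for n in("side","top"):
    c=manip.camera(n); cv2.imwrite(f"pics/{n}0.png",c["img"][:,:,::-1]); np.savez(f"{n}0.npz",**c)
    print(n,c["K"].tolist(),np.round(c["R"],3).tolist(),c["t"])
print(manip.read_state())
E
```

```text
pics
side [[389.40629910405255, 0.0, 251.53428313572843], [0.0, 389.40629910405255, 191.88672342481271], [0.0, 0.0, 1.0]] [[0.789, -0.614, 0.016], [-0.44, -0.583, -0.682], [0.428, 0.532, -0.731]] [-416.67619177  325.30823914  890.86638828]
top [[463.00086364687496, 0.0, 258.48714670528534], [0.0, 463.00086364687496, 190.31680381850163], [0.0, 0.0, 1.0]] [[0.104, -0.995, -0.004], [-0.971, -0.101, -0.215], [0.213, 0.026, -0.977]] [  -9.74313815  571.28898387 1095.84051337]
{'clock': 0.1, 'joints': array([ 1.12043377e+00,  3.00394381e-01,  1.52150278e+00,  6.03288598e-06,
        1.32068024e+00, -6.66171507e-02]), 'qd': array([-0.00228268, -0.00033902, -0.00300682, -0.00081367, -0.00182424,
        0.00011021]), 'effort': array([ 8.40295779e-04, -5.32649946e+01, -3.53281474e+01,  7.08629144e-02,
        2.35951989e-02, -1.16098363e-04]), 'eef_pos': array([205.83031594, 509.79213237, 204.96153041]), 'eef_rot': array([-1.57072494e+00,  9.82175856e-04,  1.18704946e+00]), 'wrist_force': array([-0.03852734, -0.64794227, -0.72263498]), 'moment': array([-0.01294694,  0.0160225 ,  0.00243866]), 'finger_gap': 94.31902692759358}
```

View pics/side0.png

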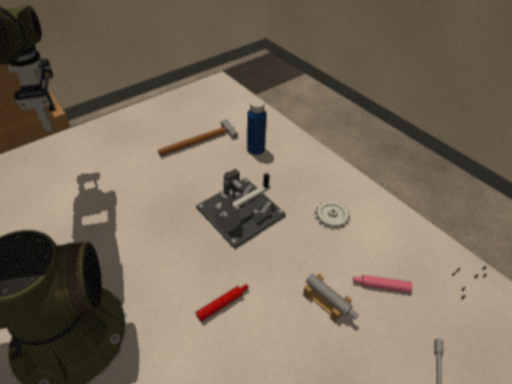

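View pics/top0.png

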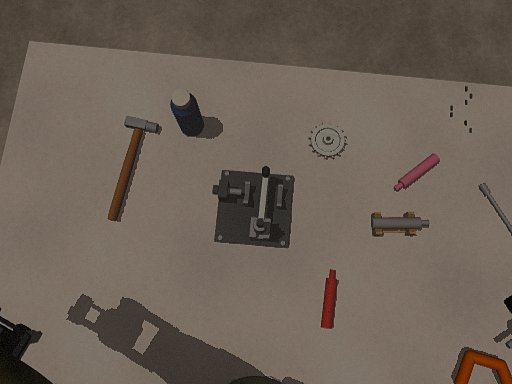

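Side view: fixture around (240,210), spindle on the stand at (328,297). Top view: fixture at (255,208), stop on its left (+y), spindle at (397,223) with its spigot to the right. I'll zoom in on those.

```bash
python3 - <<'E'
import cv2
t=cv2.imread("pics/top0.png"); s=cv2.imread("pics/side0.png")
a=cv2.resize(t[155:260,200:305],(420*1,420),interpolation=2); b=cv2.resize(t[200:245,360:440],(640-260,214),interpolation=2)
cv2.imwrite("pics/z1.png",cv2.resize(t[160:255,205:305],None,fx=6,fy=6,interpolation=2))
cv2.imwrite("pics/z2.png",cv2.resize(t[200:245,360:440],None,fx=8,fy=8,interpolation=2))
cv2.imwrite("pics/z3.png",cv2.resize(s[160:255,190:295],None,fx=6,fy=6,interpolation=2))
E
```

```text
(no output)
```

View pics/z1.png

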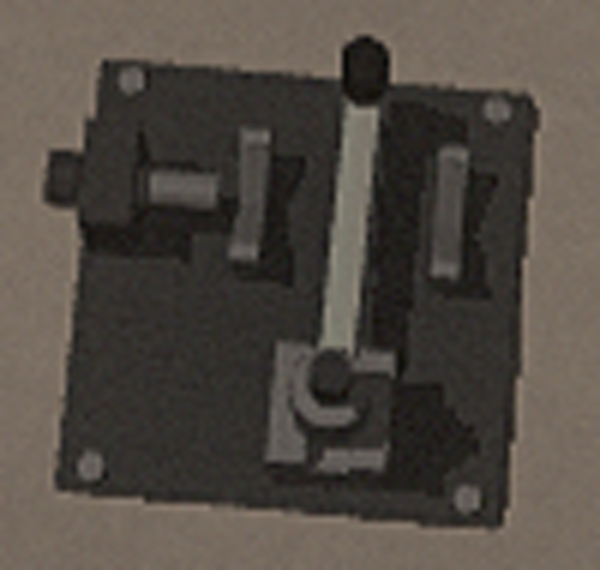

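View pics/z2.png

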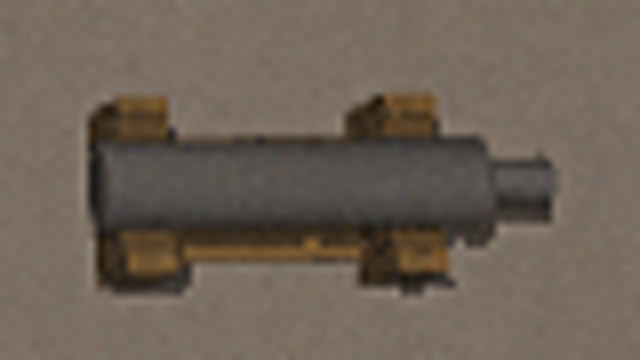

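View pics/z3.png

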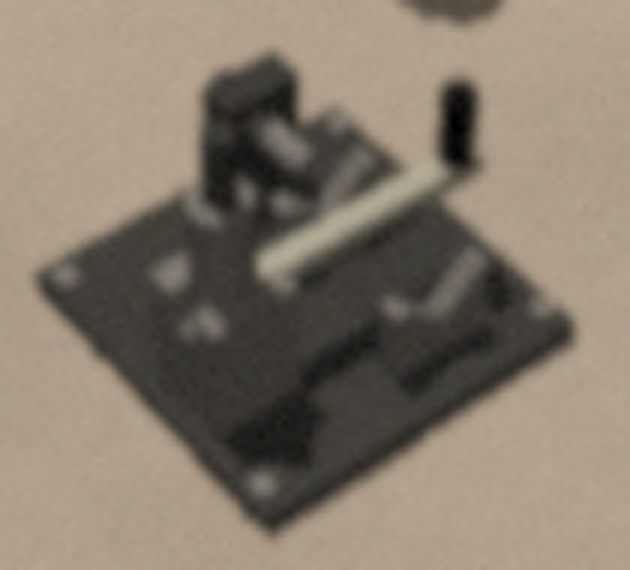

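```bash
cat > h.py <<'E'
import numpy as np,cv2
def load(n): return dict(np.load(n))
def ray(c,u,v,z):
    d=c["R"].T@np.linalg.solve(c["K"],[u,v,1.]); C=-c["R"].T@c["t"]
    return C+d*(z-C[2])/d[2]
def tri(c1,p1,c2,p2):
    A=[];b=[]
    for c,(u,v) in((c1,p1),(c2,p2)):
        d=c["R"].T@np.linalg.solve(c["K"],[u,v,1.]);d/=np.linalg.norm(d);C=-c["R"].T@c["t"]
        P=np.eye(3)-np.outer(d,d);A.append(P);b.append(P@C)
    A=np.vstack(A);b=np.hstack(b);x=np.linalg.lstsq(A,b,rcond=None)[0];return x,np.linalg.norm(A@x-b)
def proj(c,X):
    p=c["K"]@(c["R"]@np.asarray(X,float)+c["t"]);return p[:2]/p[2]
def fit2(src,dst):
    s=np.array(src,float)[:,:2];d=np.array(dst,float)[:,:2];a=s.mean(0);b=d.mean(0)
    th=np.arctan2(*( [np.sum((s-a)[:,0]*(d-b)[:,1]-(s-a)[:,1]*(d-b)[:,0]),np.sum((s-a)*(d-b))]))
    R=np.array([[np.cos(th),-np.sin(th)],[np.sin(th),np.cos(th)]]);t=b-R@a
    return th,R,t,np.linalg.norm(s@R.T+t-d,axis=1)
E
python3 - <<'E'
from h import *
T=load("top0.npz");S=load("side0.npz")
z1=lambda x,y:((x+.5)/6+205-.5,(y+.5)/6+160-.5)
z3=lambda x,y:((x+.5)/6+190-.5,(y+.5)/6+160-.5)
F=[(65,115),(65,-75),(-125,-75),(-125,115)]
P=[ray(T,*z1(*p),12) for p in[(105,60),(537,95),(500,525),(58,488)]]
print(np.round(P,1)); r=fit2(F,P);print("plate",r[0],r[2],r[3])
B=[ray(T,*z1(*p),12) for p in[(131,81),(497,110),(467,498),(90,466)]]
print("bolts",np.mean(B,0),np.round(B,1))
# rests tops z=55 ends: left rest top +x end, -x end; right
F2=[(28,42),(-28,42),(28,-42),(-28,-42)]
P2=[ray(T,*z1(*p),55) for p in[(256,129),(243,260),(455,147),(444,277)]]
r2=fit2(F2,P2);print("rests",r2[0],r2[2],r2[3],np.round(P2,1))
# side plate corners top face
Ps=[ray(S,*z3(*p),12) for p in[(335,108),(572,328),(270,520),(40,280)]]
rs=fit2(F,Ps);print("side plate",rs[0],rs[2],rs[3])
# knob top: top view head (365,52) side (459,95)
print("knob top",tri(T,z1(367,55),S,z3(459,92)), ray(T,*z1(367,55),124),ray(S,*z3(459,90),124))
print("knob mid side",ray(S,*z3(458,125),101.5))
print("post top",ray(T,*z1(330,375),179))
for n,C in(("T",T),("S",S)): print(n,-C["R"].T@C["t"])
# depth check
d=T["depth"]; 
def bp(C,u,v):
    u=int(round(u));v=int(round(v));zz=C["depth"][v,u];return C["R"].T@(zz*np.linalg.solve(C["K"],[u,v,1.])-C["t"])
for p in[(367,55),(330,375),(255,135),(350,250),(455,155),(110,150),(200,350)]: print(p,np.round(bp(T,*z1(*p)),1))
E
```

```text
[[625.9 152.5  12. ]
 [629.7 -37.8  12. ]
 [440.9 -38.8  12. ]
 [437.  149.5  12. ]]
plate 0.015478117851453602 [563.68567523  36.83673211] [1.07785752 0.65755341 1.7076681  0.34798686]
bolts [534.3301202   58.09184405  12.        ] [[617.6 140.   12. ]
 [621.2 -21.   12. ]
 [450.9 -23.8  12. ]
 [447.7 137.2  12. ]]
rests 0.014147443440351624 [563.98176668  38.29844336] [0.1823219  0.22993959 0.11525791 0.11643191] [[591.6  80.7  55. ]
 [535.2  79.9  55. ]
 [592.5  -3.4  55. ]
 [536.7  -4.1  55. ]]
side plate 0.021873281916137393 [559.50054554  35.49989435] [0.5465932  4.58128588 4.36006769 4.37629356]
knob top (array([608.57961776,  37.42036698, 121.81821717]), np.float64(2.988244592835203)) [609.92326889  36.39977826 124.        ] [605.80635892  37.41222729 124.        ]
knob mid side [605.90643148  36.75112333 101.5       ]
post top [472.4597751  36.7710469 179.       ]
T [ 322.23091025   19.84738923 1192.9399751 ]
S [  90.67317265 -539.69563554  879.54216371]
(367, 55) [609.8  35.8 122.3]
(330, 375) [472.6  35.9 180.1]
(255, 135) [588.5  80.9  57.8]
(350, 250) [540.3  35.6  77.6]
(455, 155) [589.8  -2.6  56. ]
(110, 150) [570.3 138.2  76.9]
(200, 350) [501.1  95.6  18. ]
```

```bash
python3 - <<'E'
from h import *
T=load("top0.npz");S=load("side0.npz")
z2=lambda x,y:((x+.5)/8+360-.5,(y+.5)/8+200-.5)
for p in[(98,183),(490,189),(553,189),(294,186)]: print(p,np.round(ray(T,*z2(*p),40),1))
def bp(C,u,v):
    u=int(round(u));v=int(round(v));zz=C["depth"][v,u];return C["R"].T@(zz*np.linalg.solve(C["K"],[u,v,1.])-C["t"])
for x in (140,300,440,520):
  for y in (150,170,185,200,215): print(x,y,np.round(bp(T,*z2(x,y)),1))
s=cv2.imread("pics/side0.png")
cv2.imwrite("pics/z4.png",cv2.resize(s[265:330,295:365],None,fx=8,fy=8,interpolation=2))
E
```

```text
(98, 183) [ 521.4 -241.1   40. ]
(490, 189) [ 532.3 -363.3   40. ]
(553, 189) [ 534.4 -382.9   40. ]
(294, 186) [ 526.9 -302.2   40. ]
140 150 [ 532.3 -251.2   49.4]
140 170 [ 523.7 -250.1   55.6]
140 185 [ 519.3 -251.2   52. ]
140 200 [ 514.  -251.1   53.8]
140 215 [ 511.9 -251.8   51.1]
300 150 [ 537.9 -301.4   47.1]
300 170 [ 529.5 -300.5   51.6]
300 185 [ 524.2 -300.1   53.5]
300 200 [ 519.3 -300.5   52.9]
300 215 [ 517.6 -301.9   48.3]
440 150 [ 542.  -345.1   50.2]
440 170 [ 534.  -344.5   52.8]
440 185 [ 528.5 -344.    55. ]
440 200 [ 524.4 -345.7   50.2]
440 215 [ 521.7 -345.4   51.5]
520 150 [ 322.2   19.8 1192.9]
520 170 [ 537.7 -371.3   46.6]
520 185 [ 532.1 -370.4   49.8]
520 200 [ 536.4 -388.4   -2.5]
520 215 [ 5.333e+02 -3.875e+02  2.000e-01]
```

View pics/z4.png

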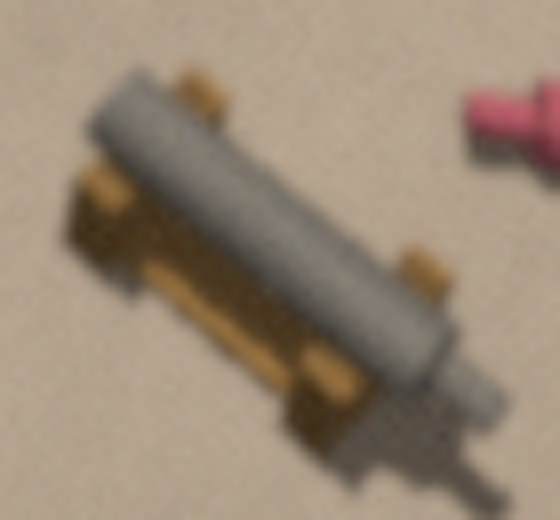

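```bash
cat >> h.py <<'E'
def go(x,y,z,yaw,st=None):
    from cell import manip
    from scipy.spatial.transform import Rotation as Ro
    s=st or manip.read_state()
    R=Ro.from_euler('xyz',s["eef_rot"]); G=Ro.from_euler('xyz',[-np.pi/2,0,yaw])
    print("t",round(s["clock"],2),"dp",np.round(R.inv().apply(np.array([x,y,z])-s["eef_pos"]),1),"turn",np.round((R.inv()*G).as_rotvec(degrees=True),1),"F",np.round(s["wrist_force"],1))
E
python3 -c "
from h import *
go(608.5,37.5,200,0.015)"
```

```text
t 0.1 dp [-287.2    5.2 -550.2] turn [ 0.  67.2 -0.1] F [-0.  -0.6 -0.7]
```

servo_tool --commands '[{"dp": [-20, 0, -36], "turn": [0, 7, 0]}, {"dp": [-40, 0, -72], "turn": [0, 14, 0]}, {"dp": [-60, 0, -110], "turn": [0, 21, 0]}, {"dp": [-80, 0, -148], "turn": [0, 28, 0]}, {"dp": [-95, 2, -185], "turn": [0, 35, 0]}]' --grip -0.2

```text
clock: 0.52
eef_pos: [341.8, 351.2, 203.3]
eef_rot: [-1.571, 0.001, 0.571]
wrist_force: [0.5, 0.8, -0.6]
finger_gap: 63.7
```

```bash
cd .;python3 -c "
from h import *
go(608.5,37.5,200,0.015)"
```

```text
t 0.52 dp [  55.     3.4 -408.1] turn [ 0.  31.8 -0. ] F [ 0.5  0.8 -0.6]
```

servo_tool --commands '[{"dp": [5, 1, -41], "turn": [0, 7, 0]}, {"dp": [11, 2, -82], "turn": [0, 14, 0]}, {"dp": [16, 2, -122], "turn": [0, 21, 0]}, {"dp": [22, 3, -163], "turn": [0, 28, 0]}, {"dp": [27, 3, -204], "turn": [0, 31.8, 0]}]'

```text
clock: 0.93
eef_pos: [475.6, 192.3, 200.1]
eef_rot: [-1.572, 0.001, 0.009]
wrist_force: [1.3, 0.9, 1.6]
finger_gap: 56.4
```

```bash
cd .;python3 -c "
from h import *
go(608.5,37.5,180,0.015)"
```

```text
t 0.93 dp [ 131.6   20.2 -155.9] turn [ 0.  -0.4 -0. ] F [1.3 0.9 1.6]
```

servo_tool --commands '[{"dp": [26, 1, -31]}, {"dp": [52, 2, -62]}, {"dp": [79, 3, -93]}, {"dp": [105, 4, -125]}, {"dp": [131.6, 5, -156]}]'

```text
$.commands[0]: bad value
```

```bash
cd .;python3 -c "
from h import *
from cell import manip
for n in('side','top'):
    c=manip.camera(n);np.savez(n+'1.npz',**c);i=c['img'][:,:,::-1]
    cv2.imwrite('pics/'+n+'1.png',cv2.resize(i[100:260,170:330],None,fx=3.5,fy=3.5,interpolation=2))
go(608.5,37.5,84,0.015)"
```

```text
t 1.03 dp [ 130.3  116.  -153.5] turn [ 0.1 -0.4 -0. ] F [ 0.8  0.4 -0.2]
```

View pics/side1.png

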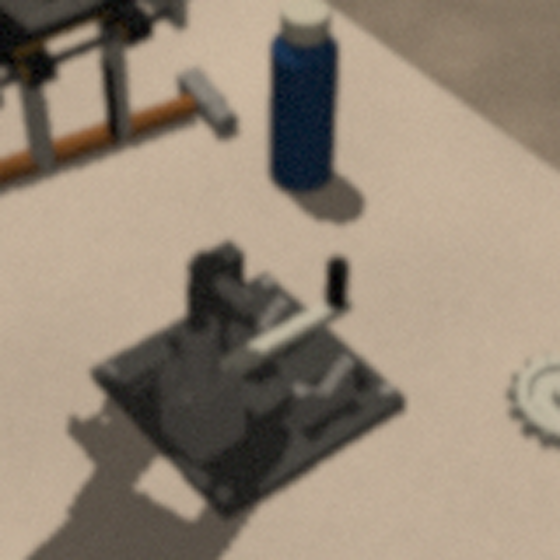

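View pics/top1.png

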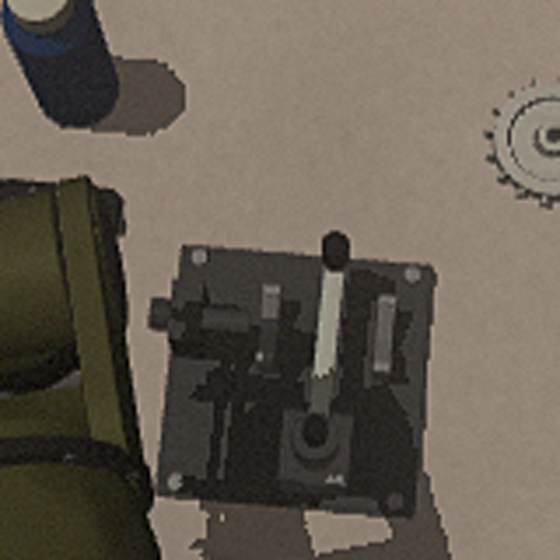

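The call was refused because every row needs a turn. The pictures show the way is clear: knob at about (336,245) in the top crop, gripper still left of the fixture.

servo_tool --commands '[{"dp": [26, 1, -31], "turn": [0, 0, 0]}, {"dp": [52, 2, -62], "turn": [0, 0, 0]}, {"dp": [79, 3, -93], "turn": [0, 0, 0]}, {"dp": [105, 10, -125], "turn": [0, 0, 0]}, {"dp": [130.3, 20, -153.5], "turn": [0, 0, 0]}]'

```text
clock: 1.45
eef_pos: [609.7, 36.3, 180.4]
eef_rot: [-1.572, -0.001, 0.009]
wrist_force: [0.7, -0.0, 0.4]
finger_gap: 56.6
```

```bash
cd .;python3 -c "
from h import *
from cell import manip
for n in('side','top'):
    c=manip.camera(n);np.savez(n+'2.npz',**c);i=c['img'][:,:,::-1]
    cv2.imwrite('pics/'+n+'2.png',cv2.resize(i[100:260,170:330],None,fx=3.5,fy=3.5,interpolation=2))
go(608.5,37.5,84,0.015)"
```

```text
t 1.55 dp [-0.9 93.   3.5] turn [ 0.1 -0.6 -0.3] F [-0.8  0.4 -1.8]
```

View pics/side2.png

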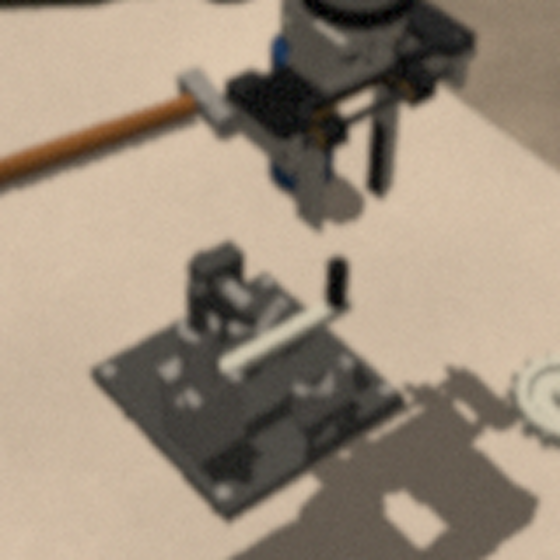

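The open fingers straddle the knob, which is at about (337,280) in the crop. Descending.

servo_tool --commands '[{"dp": [-0.9, 25, 3.5], "turn": [0, 0, 0]}, {"dp": [-0.9, 50, 3.5], "turn": [0, 0, 0]}, {"dp": [-0.9, 75, 3.5], "turn": [0, 0, 0]}, {"dp": [-0.9, 90, 3.5], "turn": [0, 0, 0]}, {"dp": [-0.9, 93, 3.5], "turn": [0, 0, 0]}]'

```text
clock: 1.97
eef_pos: [606.6, 38.5, 80.9]
eef_rot: [-1.573, 0.009, 0.006]
wrist_force: [-0.2, 0.1, -0.2]
finger_gap: 56.3
```

servo_tool --commands '[{"dp": [0, 0, 0], "turn": [0, 0, 0]}, {"dp": [0, 0, 0], "turn": [0, 0, 0]}, {"dp": [0, 0, 0], "turn": [0, 0, 0]}, {"dp": [0, 0, 0], "turn": [0, 0, 0]}]' --grip 1 --force 5

```text
clock: 2.3
eef_pos: [607.1, 38.7, 82.2]
eef_rot: [-1.573, 0.008, 0.006]
wrist_force: [0.6, 0.0, -0.5]
finger_gap: 33.5
```

servo_tool --commands '[{"dp": [0, 0, 0], "turn": [0, 0, 0]}, {"dp": [0, 0, 0], "turn": [0, 0, 0]}, {"dp": [0, 0, 0], "turn": [0, 0, 0]}, {"dp": [0, 0, 0], "turn": [0, 0, 0]}]'

```text
clock: 2.63
eef_pos: [607.1, 38.7, 82.8]
eef_rot: [-1.573, 0.007, 0.006]
wrist_force: [-4.9, 0.5, 6.5]
finger_gap: 18.9
```

```bash
cd .;python3 -c "
from cell import manip
print(manip.read_state())"
```

```text
{'clock': 2.6333, 'joints': array([ 4.32236207e-03,  5.52216570e-01,  1.46204167e+00, -2.02421926e-03,
        1.13459972e+00, -7.33237887e-04]), 'qd': array([-0.00031838, -0.00052053, -0.00017916, -0.00034105, -0.00082311,
        0.0007456 ]), 'effort': array([-3.75958309e-01, -6.08404684e+01, -3.19778717e+01, -1.62641576e-02,
       -9.67405848e-01, -8.78898252e-03]), 'eef_pos': array([607.06239378,  38.72776831,  82.76892076]), 'eef_rot': array([-1.57261947,  0.00726743,  0.00591086]), 'wrist_force': array([-4.86256159,  0.51202211,  6.5390968 ]), 'moment': array([-0.01519614,  0.83275477, -0.00491069]), 'finger_gap': 18.863449676211737}
```

servo_tool --commands '[{"dp": [-0.5, 0, 0], "turn": [0, 0, 0]}, {"dp": [-0.5, 0, 0], "turn": [0, 0, 0]}, {"dp": [-0.5, 0, 0], "turn": [0, 0, 0]}]' --force 55

```text
clock: 2.88
eef_pos: [607.0, 38.7, 83.0]
eef_rot: [-1.573, 0.006, 0.006]
wrist_force: [1.8, 0.7, 0.6]
finger_gap: 17.9
```

servo_tool --commands '[{"dp": [0, -4, 0], "turn": [0, 0, 0]}, {"dp": [0, -9, 0], "turn": [0, 0, 0]}, {"dp": [0, -15, 0], "turn": [0, 0, 0]}, {"dp": [0, -21, 0], "turn": [0, 0, 0]}, {"dp": [0, -25, 0], "turn": [0, 0, 0]}]'

```text
clock: 3.3
eef_pos: [606.8, 38.7, 106.9]
eef_rot: [-1.573, 0.007, 0.006]
wrist_force: [5.5, 1.1, -16.1]
finger_gap: 18.2
```

servo_tool --commands '[{"dp": [0, 0, 0], "turn": [0, 0, 0]}, {"dp": [0, 0, 0], "turn": [0, 0, 0]}]'

```text
clock: 3.47
eef_pos: [606.8, 38.7, 105.7]
eef_rot: [-1.573, 0.008, 0.006]
wrist_force: [7.7, -0.1, -14.5]
finger_gap: 18.2
```

```bash
cd .;cat >> h.py <<'E'
def arc(P,rad,z,angs,off=0.,s=None):
    from cell import manip
    from scipy.spatial.transform import Rotation as Ro
    s=s or manip.read_state(); R=Ro.from_euler('xyz',s["eef_rot"])
    print("t",round(s["clock"],2),np.round(s["eef_pos"],1),"F",np.round(s["wrist_force"],1),"bar",np.arctan2(s["eef_pos"][1]-P[1],s["eef_pos"][0]-P[0]),np.hypot(s["eef_pos"][1]-P[1],s["eef_pos"][0]-P[0]),s["eef_rot"][2])
    for a in angs:
        p=np.array([P[0]+rad*np.cos(a),P[1]+rad*np.sin(a),z]); G=Ro.from_euler('xyz',[-np.pi/2,0,a+off])
        print(round(a,3),np.round(R.inv().apply(p-s["eef_pos"]),1),np.round((R.inv()*G).as_rotvec(degrees=True),1))
E
python3 -c "
from h import *
arc((472,36.6),135.,108.,[.06,.15,.26,.37,.48])"
```

```text
t 3.47 [606.8  38.7 105.7] F [  7.7  -0.1 -14.5] bar 0.01560979348045946 134.84122463579232 0.005788006078513597
0.06 [-0.1 -2.3  6. ] [ 0.1 -3.1 -0.4]
0.15 [-1.3 -2.4 18.1] [ 0.1 -8.3 -0.5]
0.26 [-4.2 -2.4 32.6] [  0.  -14.6  -0.5]
0.37 [-8.7 -2.3 46.8] [  0.  -20.9  -0.5]
0.48 [-14.7  -2.3  60.3] [ -0.  -27.2  -0.5]
```

servo_tool --commands '[{"dp": [0.5, -2.3, 3], "turn": [0, -1.5, 0]}, {"dp": [0.2, -2.3, 9], "turn": [0, -4, 0]}, {"dp": [-0.8, -2.4, 18], "turn": [0, -8.3, 0]}, {"dp": [-3.5, -2.4, 32.6], "turn": [0, -14.6, 0]}]'

```text
clock: 3.8
eef_pos: [602.5, 71.0, 106.5]
eef_rot: [-1.57, 0.01, 0.263]
wrist_force: [-2.2, 0.2, -14.7]
finger_gap: 18.0
```

```bash
cd .;python3 -c "
from h import *
from cell import manip
for n in('side',):
    c=manip.camera(n);np.savez(n+'3.npz',**c);i=c['img'][:,:,::-1]
    cv2.imwrite('pics/'+n+'3.png',cv2.resize(i[130:260,180:310],None,fx=4.5,fy=4.5,interpolation=2))
arc((472,36.6),135.,108.,[.34,.45,.57,.69,.8])"
```

```text
t 3.85 [601.8  73.7 106.4] F [  1.8   3.8 -16.5] bar 0.2785852097324783 134.9591860020152 0.27463027540423746
0.34 [-0.3 -1.6  8.3] [-0.1 -3.7 -0.6]
0.45 [-2.  -1.5 23. ] [ -0.2 -10.   -0.6]
0.57 [-5.8 -1.4 38.8] [ -0.2 -16.9  -0.6]
0.69 [-11.5  -1.4  53.9] [ -0.2 -23.8  -0.6]
0.8 [-18.2  -1.3  67.2] [ -0.3 -30.1  -0.6]
```

View pics/side3.png

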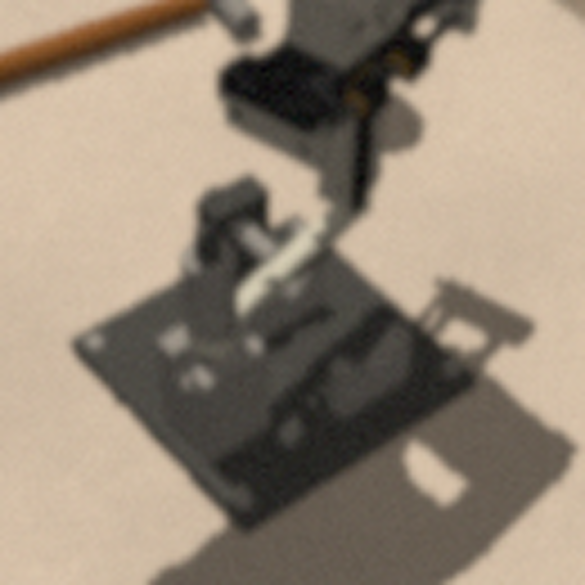

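servo_tool --commands '[{"dp": [-0.3, -2, 8.3], "turn": [0, -3.7, -0.3]}, {"dp": [-2, -2, 23], "turn": [-0.1, -10, -0.6]}, {"dp": [-5.8, -2, 38.8], "turn": [-0.2, -16.9, -0.6]}, {"dp": [-11.5, -2, 53.9], "turn": [-0.2, -23.8, -0.6]}, {"dp": [-18.2, -2, 67.2], "turn": [-0.3, -30.1, -0.6]}]'

```text
clock: 4.27
eef_pos: [565.4, 134.6, 107.7]
eef_rot: [-1.57, 0.0, 0.805]
wrist_force: [4.5, 2.9, -15.1]
finger_gap: 18.3
```

```bash
cd .;python3 -c "
from h import *
arc((472,36.6),135.,108.,[.9,1.02,1.14,1.25,1.3])"
```

```text
t 4.27 [565.4 134.6 107.7] F [  4.5   2.9 -15.1] bar 0.8093734764507432 135.3282508255572 0.8052350953906868
0.9 [-0.9 -0.3 12.2] [-0.  -5.4 -0. ]
1.02 [-3.4 -0.3 28.2] [ -0.  -12.3  -0. ]
1.14 [-7.8 -0.3 43.8] [ -0.  -19.2  -0. ]
1.25 [-13.5  -0.3  57.5] [ -0.  -25.5  -0. ]
1.3 [-16.5  -0.3  63.5] [ -0.  -28.3  -0. ]
```

servo_tool --commands '[{"dp": [-0.9, -0.8, 12.2], "turn": [0, -5.4, 0]}, {"dp": [-3.4, -0.8, 28.2], "turn": [0, -12.3, 0]}, {"dp": [-7.8, -0.8, 43.8], "turn": [0, -19.2, 0]}, {"dp": [-13.5, -0.8, 57.5], "turn": [0, -25.5, 0]}, {"dp": [-18.5, -0.8, 67], "turn": [0, -30.1, 0]}]'

```text
clock: 4.68
eef_pos: [502.5, 168.6, 107.4]
eef_rot: [-1.568, 0.0, 1.336]
wrist_force: [2.6, 5.1, -15.2]
finger_gap: 18.4
```

```bash
cd .;python3 -c "
from h import *
arc((472,36.6),135.,107.,[1.42,1.47,1.47])"
```

```text
t 4.68 [502.5 168.6 107.4] F [  2.6   5.1 -15.2] bar 1.3439388537849908 135.42846537310214 1.3362796595638677
1.42 [-0.9  0.5 10.3] [-0.2 -4.8 -0. ]
1.47 [-1.6  0.5 17. ] [-0.2 -7.7  0. ]
1.47 [-1.6  0.5 17. ] [-0.2 -7.7  0. ]
```

servo_tool --commands '[{"dp": [-0.5, -0.5, 6], "turn": [0, -3, 0]}, {"dp": [-0.9, 0, 10.3], "turn": [0, -4.8, 0]}, {"dp": [-0.9, 1, 10.3], "turn": [0, -4.8, 0]}, {"dp": [-0.9, 2, 10.3], "turn": [0, -4.8, 0]}, {"dp": [-0.9, 3, 10.3], "turn": [0, -4.8, 0]}]'

```text
clock: 5.1
eef_pos: [491.3, 170.6, 103.6]
eef_rot: [-1.565, -0.0, 1.419]
wrist_force: [2.0, 7.6, -14.3]
finger_gap: 17.9
```

servo_tool --commands '[{"dp": [0, 0, 0], "turn": [0, 0, 0]}, {"dp": [0, 0.7, 0], "turn": [0, 0, 0]}, {"dp": [0, 1.2, 0], "turn": [0, 0, 0]}]'

```text
clock: 5.35
eef_pos: [490.8, 170.7, 101.7]
eef_rot: [-1.564, -0.0, 1.419]
wrist_force: [0.2, 4.8, -14.2]
finger_gap: 18.5
```

servo_tool --commands '[{"dp": [0, 0, 0], "turn": [0, 0, 0]}, {"dp": [0, 0.5, 0], "turn": [0, 0, 0]}, {"dp": [0, 1, 0], "turn": [0, 0, 0]}]'

```text
clock: 5.6
eef_pos: [491.0, 170.8, 101.2]
eef_rot: [-1.565, -0.0, 1.419]
wrist_force: [-0.4, 3.4, -3.1]
finger_gap: 18.6
```

servo_tool --commands '[{"dp": [0, 0.5, 0], "turn": [0, 0, 0]}, {"dp": [0, 0.5, 0], "turn": [0, 0, 0]}]'

```text
clock: 5.77
eef_pos: [491.3, 170.8, 101.2]
eef_rot: [-1.565, -0.001, 1.419]
wrist_force: [-0.4, 2.8, -4.0]
finger_gap: 18.4
```

Resting on the head: the load is down to -3 N and z matches an 18 mm lift. Releasing.

servo_tool --commands '[{"dp": [0, 0, 0], "turn": [0, 0, 0]}, {"dp": [0, 0, 0], "turn": [0, 0, 0]}, {"dp": [0, 0, 0], "turn": [0, 0, 0]}, {"dp": [0, 0, 0], "turn": [0, 0, 0]}]' --grip -0.2

```text
clock: 6.1
eef_pos: [491.5, 170.6, 101.5]
eef_rot: [-1.566, -0.001, 1.418]
wrist_force: [0.5, -0.0, -0.8]
finger_gap: 41.7
```

servo_tool --commands '[{"dp": [0, -20, 0], "turn": [0, 0, 0]}, {"dp": [0, -50, 0], "turn": [0, 0, 0]}, {"dp": [0, -90, 0], "turn": [0, 0, 0]}, {"dp": [0, -120, 0], "turn": [0, 0, 0]}]'

```text
clock: 6.43
eef_pos: [492.1, 170.4, 224.3]
eef_rot: [-1.567, -0.001, 1.418]
wrist_force: [-0.1, 0.3, 1.0]
finger_gap: 56.5
```

```bash
cd .;python3 -c "
from h import *
from cell import manip
for n in('side',):
    c=manip.camera(n);np.savez(n+'4.npz',**c);i=c['img'][:,:,::-1]
    cv2.imwrite('pics/'+n+'4.png',cv2.resize(i[130:260,180:310],None,fx=4.5,fy=4.5,interpolation=2))
go(526.5,-302,200,.089)"
```

```text
t 6.48 dp [-462.6   28.2 -103.9] turn [ 0.  76.2  0.3] F [0.9 0.9 5.4]
```

View pics/side4.png

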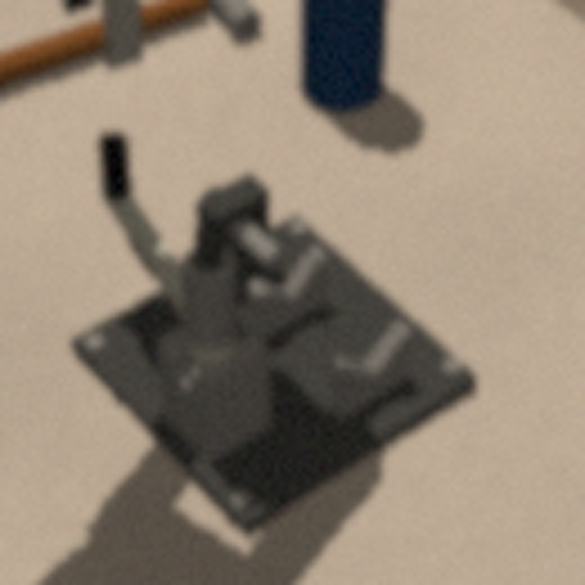

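The bar is aside, with the knob at (115,165) in the crop. Moving to the spindle.

servo_tool --commands '[{"dp": [-40, 2, -9], "turn": [0, 7, 0]}, {"dp": [-80, 4, -18], "turn": [0, 14, 0]}, {"dp": [-120, 6, -27], "turn": [0, 21, 0]}, {"dp": [-160, 8, -36], "turn": [0, 28, 0]}, {"dp": [-200, 10, -45], "turn": [0, 35, 0]}]'

```text
clock: 6.9
eef_pos: [507.7, -35.5, 219.1]
eef_rot: [-1.572, -0.006, 0.802]
wrist_force: [0.2, -0.9, -0.1]
finger_gap: 56.3
```

```bash
cd .;python3 -c "
from h import *
go(526.5,-302,150,.089)"
```

```text
t 6.9 dp [-178.8   68.2 -198.8] turn [-0.1 40.8  0.3] F [ 0.2 -0.9 -0.1]
```

servo_tool --commands '[{"dp": [-27, 5, -30], "turn": [0, 7, 0]}, {"dp": [-54, 12, -60], "turn": [0, 14, 0]}, {"dp": [-81, 25, -90], "turn": [0, 21, 0]}, {"dp": [-108, 35, -120], "turn": [0, 28, 0]}, {"dp": [-135, 45, -150], "turn": [0, 35, 0]}]'

```text
clock: 7.32
eef_pos: [521.3, -238.1, 173.0]
eef_rot: [-1.568, -0.005, 0.185]
wrist_force: [1.3, 0.2, 0.3]
finger_gap: 56.1
```

```bash
cd .;python3 -c "
from h import *
go(526.5,-302,100,.089)"
```

```text
t 7.32 dp [ -7.   72.8 -64. ] turn [-0.2  5.5  0.3] F [1.3 0.2 0.3]
```

servo_tool --commands '[{"dp": [-2, 20, -25], "turn": [0, 3, 0]}, {"dp": [-5, 45, -50], "turn": [0, 5.5, 0]}, {"dp": [-7, 65, -64], "turn": [0, 5.5, 0]}, {"dp": [-7, 70, -64], "turn": [-0.2, 5.5, 0.3]}]'

```text
clock: 7.65
eef_pos: [524.7, -303.9, 98.8]
eef_rot: [-1.569, 0.004, 0.086]
wrist_force: [-0.6, 0.1, -0.1]
finger_gap: 56.4
```

```bash
cd .;python3 -c "
from h import *
from cell import manip
c=manip.camera('top');np.savez('top5.npz',**c);i=c['img'][:,:,::-1]
cv2.imwrite('pics/top5.png',cv2.resize(i[160:255,205:305],None,fx=6,fy=6,interpolation=2))
c=manip.camera('side');np.savez('side5.npz',**c);i=c['img'][:,:,::-1]
cv2.imwrite('pics/side5.png',cv2.resize(i[230:350,270:390],None,fx=5,fy=5,interpolation=2))
go(526.5,-302,24,.089)"
```

```text
t 7.75 dp [ 0.6 77.7 -0.4] turn [-0.  -0.  -0.1] F [ 0.7 -1.   1.4]
```

View pics/side5.png

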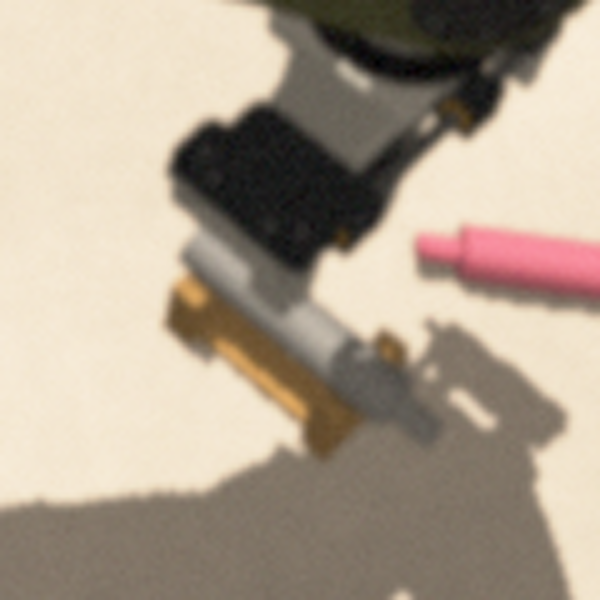

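View pics/top5.png

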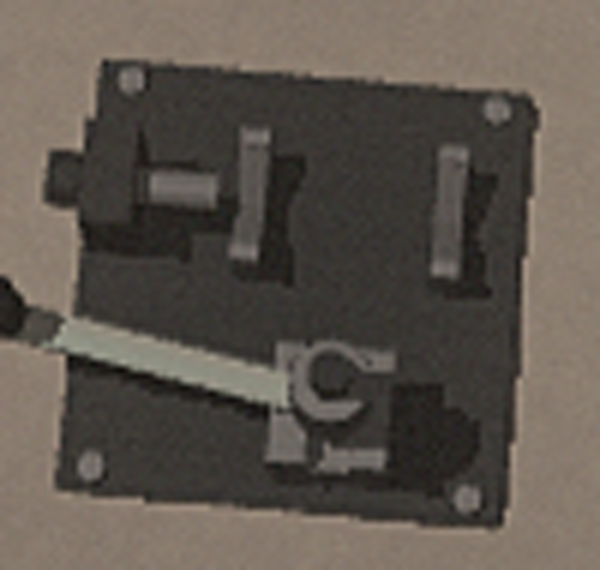

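The fingers straddle the spindle, the bar lies aside, and the vee is clear. The stop tip shows at about (218,190) in the top crop. Descending.

servo_tool --commands '[{"dp": [0.6, 20, -0.4], "turn": [0, 0, 0]}, {"dp": [0.6, 45, -0.4], "turn": [0, 0, 0]}, {"dp": [0.6, 65, -0.4], "turn": [0, 0, 0]}, {"dp": [0.6, 75, -0.4], "turn": [0, 0, 0]}, {"dp": [0.6, 78, -0.4], "turn": [0, 0, 0]}]'

```text
clock: 8.17
eef_pos: [526.5, -301.0, 23.3]
eef_rot: [-1.569, 0.003, 0.089]
wrist_force: [-0.9, -0.7, 0.2]
finger_gap: 56.8
```

servo_tool --commands '[{"dp": [0, 0, 0], "turn": [0, 0, 0]}, {"dp": [0, 0, 0], "turn": [0, 0, 0]}, {"dp": [0, 0, 0], "turn": [0, 0, 0]}, {"dp": [0, 0, 0], "turn": [0, 0, 0]}, {"dp": [0, 0, 0], "turn": [0, 0, 0]}]' --grip 1 --force 4

```text
clock: 8.58
eef_pos: [526.4, -301.2, 24.2]
eef_rot: [-1.57, 0.003, 0.09]
wrist_force: [-7.4, -1.3, 4.9]
finger_gap: 28.7
```

servo_tool --commands '[{"dp": [-0.5, 0.5, 0], "turn": [0, 0, 0]}, {"dp": [-0.8, 1, 0], "turn": [0, 0, 0]}, {"dp": [-0.8, 1, 0], "turn": [0, 0, 0]}]' --force 10

```text
clock: 8.83
eef_pos: [526.0, -301.3, 24.1]
eef_rot: [-1.571, 0.002, 0.09]
wrist_force: [-1.3, 1.7, 8.2]
finger_gap: 27.8
```

servo_tool --commands '[{"dp": [0, 0, 0], "turn": [0, 0, 0]}, {"dp": [0, 0, 0], "turn": [0, 0, 0]}, {"dp": [0, 0, 0], "turn": [0, 0, 0]}]' --force 40

```text
clock: 9.08
eef_pos: [526.0, -301.3, 24.2]
eef_rot: [-1.571, 0.002, 0.09]
wrist_force: [-1.1, 1.7, 2.9]
finger_gap: 27.0
```

servo_tool --commands '[{"dp": [0, -4, 0], "turn": [0, 0, 0]}, {"dp": [0, -15, 0], "turn": [0, 0, 0]}, {"dp": [0, -35, 0], "turn": [0, 0, 0]}, {"dp": [0, -65, 0], "turn": [0, 0, 0]}, {"dp": [0, -100, 0], "turn": [0, 0, 0]}]'

```text
clock: 9.5
eef_pos: [525.3, -300.7, 124.3]
eef_rot: [-1.568, 0.005, 0.09]
wrist_force: [0.3, 0.2, -5.5]
finger_gap: 27.5
```

```bash
cd .;python3 - <<'E'
from h import *
T=load("top5.npz")
z1=lambda x,y:((x+.5)/6+205-.5,(y+.5)/6+160-.5)
print("stop tip",ray(T,*z1(218,190),58),"stop rod start",ray(T,*z1(150,187),58))
F2=[(28,42),(-28,42),(28,-42),(-28,-42)]
P2=[ray(T,*z1(*p),55) for p in[(256,129),(243,260),(455,147),(444,277)]]
r2=fit2(F2,P2);print("rests",r2[0],r2[2],r2[3])
print("post/bar: ", ray(T,*z1(330,375),179), ray(T,*z1(2,305),142))
from cell import manip
print(manip.read_state()["wrist_force"])
c=manip.camera('side');i=c['img'][:,:,::-1]
cv2.imwrite('pics/side6.png',cv2.resize(i[200:350,250:400],None,fx=4,fy=4,interpolation=2))
E
```

```text
stop tip [563.13148849  93.48721053  58.        ] stop rod start [561.45695908 121.9282923   58.        ]
rests 0.014147443440351624 [563.98176668  38.29844336] [0.1823219  0.22993959 0.11525791 0.11643191]
post/bar:  [472.4597751  36.7710469 179.       ] [491.80889146 165.42605979 142.        ]
[ 0.25547524  0.19951059 -5.54730385]
```

View pics/side6.png

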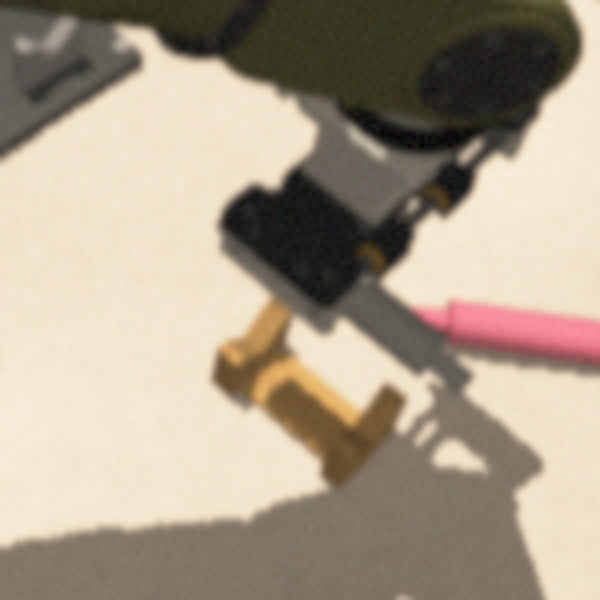

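Held and lifted (5.5 N, its own weight). The gripper body would hit the post in the vee, so I'll tilt the tool 20° about the spindle axis.

```bash
cd .;cat >> h.py <<'E'
def got(ax,yaw,tilt=20,off=15.8):
    "place grip axis at ax"
    from cell import manip
    from scipy.spatial.transform import Rotation as Ro
    s=manip.read_state(); R=Ro.from_euler('xyz',s["eef_rot"])
    G=Ro.from_euler('xyz',[-np.pi/2,0,yaw])*Ro.from_rotvec([0,0,np.radians(tilt)])
    tcp=np.array(ax)+G.apply([0,off,0])
    here=s["eef_pos"]-R.apply([0,off,0])
    print("t",round(s["clock"],2),"axis now",np.round(here,1),"tcp goal",np.round(tcp,1),"dp",np.round(R.inv().apply(tcp-s["eef_pos"]),1),"turn",np.round((R.inv()*G).as_rotvec(degrees=True),1),"F",np.round(s["wrist_force"],1),"appr",np.round(R.apply([0,1,0]),3),"spdir",np.round(R.apply([0,0,1]),4))
E
python3 -c "
from h import *
got((562.4,25.2,120),.0145)"
```

```text
t 9.55 axis now [ 528.  -302.4  149. ] tcp goal [557.   25.1 105.2] dp [ 58.   26.7 323.8] turn [ 1.   4.2 20.3] F [ 1.5 -1.7  4. ] appr [ 0.005 -0.004 -1.   ] spdir [-0.0895  0.996  -0.0048]
```

servo_tool --commands '[{"dp": [5, 2, 30], "turn": [0, 1, 5]}, {"dp": [12, 2, 65], "turn": [0, 2, 10]}, {"dp": [20, 2, 100], "turn": [0, 3, 15]}, {"dp": [28, 2, 138], "turn": [1, 4, 20]}, {"dp": [33, 2, 175], "turn": [1, 4.2, 20.3]}]'

```text
clock: 9.97
eef_pos: [545.9, -123.2, 129.8]
eef_rot: [-1.571, 0.356, 0.014]
wrist_force: [0.8, 0.4, -6.8]
finger_gap: 26.8
```

```bash
cd .;python3 -c "
from h import *
got((562.4,25.2,110),.0145)"
```

```text
t 9.97 axis now [ 551.4 -123.1  144.6] tcp goal [557.   25.1  95.2] dp [ 24.4  27.8 148.1] turn [-0.  -0.  -0.4] F [ 0.8  0.4 -6.8] appr [-0.348 -0.005 -0.937] spdir [-1.400e-02  9.999e-01 -1.000e-04]
```

servo_tool --commands '[{"dp": [4, 3, 36], "turn": [0, 0, 0]}, {"dp": [9, 8, 73], "turn": [0, 0, 0]}, {"dp": [15, 15, 110], "turn": [0, 0, -0.4]}, {"dp": [22, 24, 140], "turn": [0, 0, -0.4]}, {"dp": [24.4, 27.8, 147], "turn": [0, 0, -0.4]}]'

```text
clock: 10.38
eef_pos: [556.7, 28.3, 94.3]
eef_rot: [-1.57, 0.35, 0.018]
wrist_force: [-1.1, -0.3, -7.0]
finger_gap: 27.4
```

servo_tool --commands '[{"dp": [0, 0, 0], "turn": [0, 0, 0]}, {"dp": [0, 0, 0], "turn": [0, 0, 0]}]'

```text
clock: 10.55
eef_pos: [556.6, 28.6, 94.3]
eef_rot: [-1.57, 0.35, 0.019]
wrist_force: [-0.4, -0.0, -5.3]
finger_gap: 27.0
```

```bash
cd .;python3 -c "
from h import *
from cell import manip
for n in('side','top'):
    c=manip.camera(n);np.savez(n+'7.npz',**c);i=c['img'][:,:,::-1]
    cv2.imwrite('pics/'+n+'7.png',cv2.resize(i[110:260,180:330],None,fx=4,fy=4,interpolation=2))
got((562.4,25.2,62),.0145)
got((562.4,25.2,55),.0145)"
```

```text
t 10.65 axis now [562.3  27.4 109.7] tcp goal [557.   25.1  47.2] dp [16.4 44.8 -2.2] turn [0.  0.1 0. ] F [-1.  -0.5 -6.9] appr [-0.342 -0.005 -0.94 ] spdir [-1.650e-02  9.999e-01  6.000e-04]
t 10.65 axis now [562.3  27.4 109.7] tcp goal [557.   25.1  40.2] dp [18.8 51.4 -2.2] turn [0.  0.1 0. ] F [-1.  -0.5 -6.9] appr [-0.342 -0.005 -0.94 ] spdir [-1.650e-02  9.999e-01  6.000e-04]
```

View pics/side7.png

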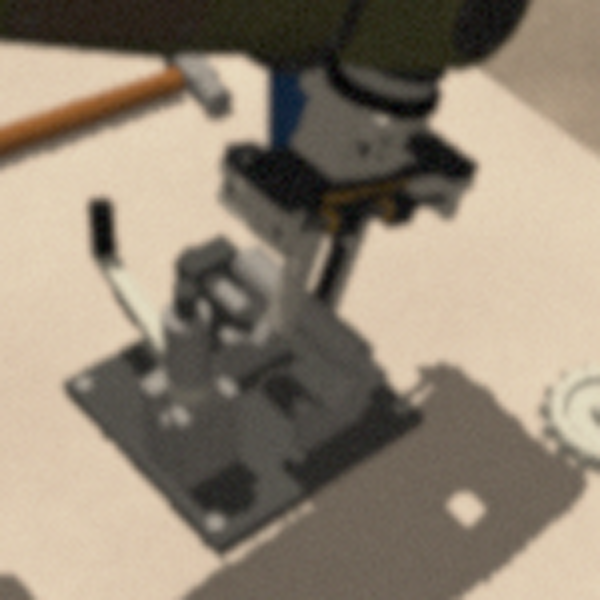

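View pics/top7.png

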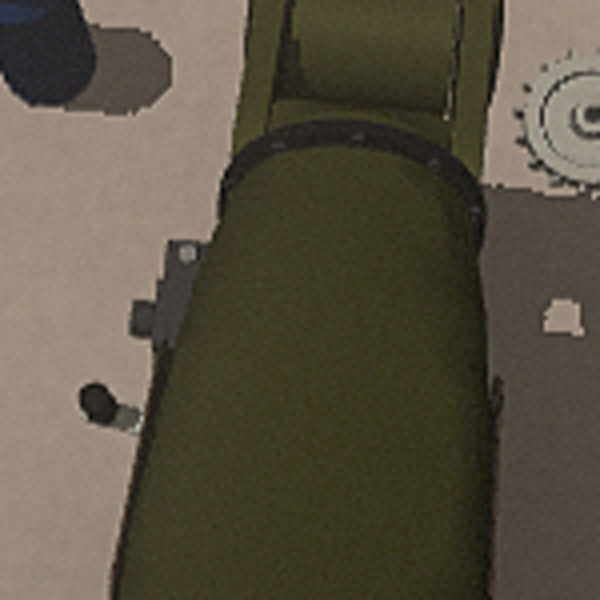

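Side view: spindle held over the vee, body clear of the post at about (190,340). Descending with care.

servo_tool --commands '[{"dp": [4, 11, -2], "turn": [0, 0, 0]}, {"dp": [8.5, 23, -3], "turn": [0, 0, 0]}, {"dp": [12.5, 34, -3], "turn": [0, 0, 0]}, {"dp": [15, 41, -3], "turn": [0, 0, 0]}, {"dp": [16, 44, -3], "turn": [0, 0, 0]}]'

```text
clock: 11.07
eef_pos: [556.1, 24.0, 46.0]
eef_rot: [-1.57, 0.352, 0.016]
wrist_force: [-0.1, -0.7, -7.1]
finger_gap: 26.9
```

servo_tool --commands '[{"dp": [0, 0, 0], "turn": [0, 0, 0]}, {"dp": [0, 0, 0], "turn": [0, 0, 0]}]'

```text
clock: 11.23
eef_pos: [555.9, 24.0, 45.6]
eef_rot: [-1.57, 0.353, 0.016]
wrist_force: [0.3, -0.5, -5.1]
finger_gap: 27.0
```

```bash
cd .;python3 -c "
from h import *
got((562.4,25.2,55),.0145)"
```

```text
t 11.23 axis now [561.4  24.1  60.4] tcp goal [557.   25.1  40.2] dp [2.9 4.7 1.1] turn [-0.   0.1 -0.2] F [ 0.3 -0.5 -5.1] appr [-0.345 -0.005 -0.939] spdir [-1.610e-02  9.999e-01  8.000e-04]
```

servo_tool --commands '[{"dp": [0.8, 0.5, 0], "turn": [0, 0, 0]}, {"dp": [1.3, 1.5, 0], "turn": [0, 0, 0]}, {"dp": [1.6, 2.4, 0], "turn": [0, 0, 0]}, {"dp": [1.9, 3.2, 0], "turn": [0, 0, 0]}]'

```text
clock: 11.57
eef_pos: [556.7, 24.0, 42.1]
eef_rot: [-1.57, 0.352, 0.016]
wrist_force: [-0.1, -0.9, -5.7]
finger_gap: 27.1
```

servo_tool --commands '[{"dp": [0, 0, 0], "turn": [0, 0, 0]}, {"dp": [0.3, 0.8, 0], "turn": [0, 0, 0]}]'

```text
clock: 11.73
eef_pos: [556.8, 24.1, 41.4]
eef_rot: [-1.57, 0.352, 0.016]
wrist_force: [0.6, 0.5, -6.3]
finger_gap: 27.0
```

```bash
cd .;python3 -c "
from h import *
got((562.4,25.2,55),.0145)"
```

```text
t 11.73 axis now [562.3  24.2  56.2] tcp goal [557.   25.1  40.2] dp [0.6 1.1 1. ] turn [-0.   0.1 -0.2] F [ 0.6  0.5 -6.3] appr [-0.344 -0.005 -0.939] spdir [-1.620e-02  9.999e-01  8.000e-04]
```

servo_tool --commands '[{"dp": [0.2, 0.5, 0], "turn": [0, 0, 0]}, {"dp": [0.3, 0.9, 0], "turn": [0, 0, 0]}]'

```text
clock: 11.9
eef_pos: [556.9, 24.1, 40.7]
eef_rot: [-1.57, 0.351, 0.016]
wrist_force: [-0.9, 0.7, -0.3]
finger_gap: 27.1
```

servo_tool --commands '[{"dp": [0.1, 0.4, 0], "turn": [0, 0, 0]}, {"dp": [0.2, 0.6, 0], "turn": [0, 0, 0]}]'

```text
clock: 12.07
eef_pos: [556.9, 24.1, 40.6]
eef_rot: [-1.57, 0.351, 0.016]
wrist_force: [-2.3, 1.0, 3.7]
finger_gap: 27.2
```

servo_tool --commands '[{"dp": [0, -0.2, 0], "turn": [0, 0, 0]}, {"dp": [0, -0.2, 0], "turn": [0, 0, 0]}, {"dp": [0, -0.2, 0], "turn": [0, 0, 0]}]' --force 3

```text
clock: 12.32
eef_pos: [557.2, 24.1, 40.9]
eef_rot: [-1.57, 0.351, 0.016]
wrist_force: [-0.5, -0.4, -1.9]
finger_gap: 27.5
```

```bash
cd .;python3 -c "
from h import *
from cell import manip
got((562.4,25.2,55),.0145)
c=manip.camera('side');np.savez('side8.npz',**c);i=c['img'][:,:,::-1]
cv2.imwrite('pics/side8.png',cv2.resize(i[150:250,190:300],None,fx=6,fy=6,interpolation=2))
"
```

```text
t 12.32 axis now [562.6  24.2  55.7] tcp goal [557.   25.1  40.2] dp [0.1 0.7 1. ] turn [-0.   0.1 -0.1] F [-0.5 -0.4 -1.9] appr [-0.344 -0.005 -0.939] spdir [-1.600e-02  9.999e-01  7.000e-04]
```

View pics/side8.png

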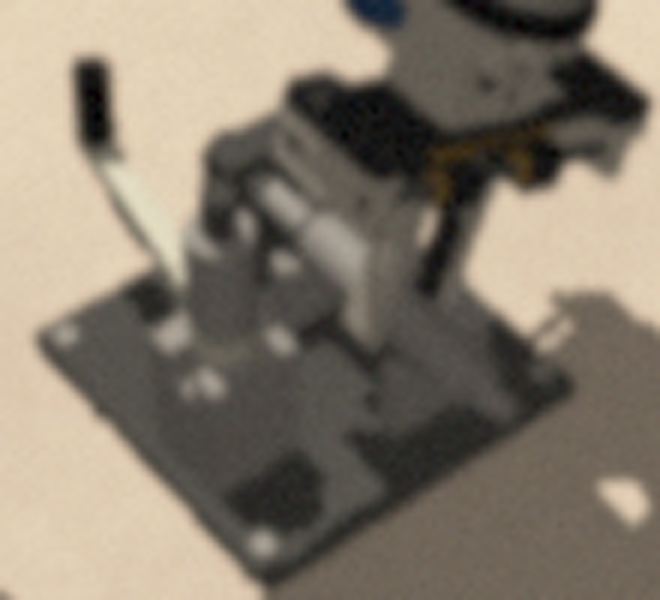

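Seated in the vee, plain end near (312,228) facing the stop tip. Sliding with a light grip.

servo_tool --commands '[{"dp": [0, 0, 0], "turn": [0, 0, 0]}, {"dp": [0, 0, 0.7], "turn": [0, 0, 0]}, {"dp": [0, 0, 1.5], "turn": [0, 0, 0]}, {"dp": [0, 0, 2.5], "turn": [0, 0, 0]}, {"dp": [0, 0, 3.5], "turn": [0, 0, 0]}]' --force 8

```text
clock: 12.78
eef_pos: [557.1, 27.5, 40.9]
eef_rot: [-1.57, 0.351, 0.016]
wrist_force: [1.3, -3.5, -2.3]
finger_gap: 27.7
```

servo_tool --commands '[{"dp": [0, 0, 0.7], "turn": [0, 0, 0]}, {"dp": [0, 0, 1.5], "turn": [0, 0, 0]}, {"dp": [0, 0, 2.2], "turn": [0, 0, 0]}]'

```text
clock: 13.03
eef_pos: [557.1, 29.8, 40.9]
eef_rot: [-1.57, 0.351, 0.016]
wrist_force: [-0.3, -2.6, -2.3]
finger_gap: 27.6
```

servo_tool --commands '[{"dp": [0, 0, 0.7], "turn": [0, 0, 0]}, {"dp": [0, 0, 1.5], "turn": [0, 0, 0]}, {"dp": [0, 0, 2.2], "turn": [0, 0, 0]}]'

```text
clock: 13.28
eef_pos: [557.0, 32.0, 40.9]
eef_rot: [-1.571, 0.351, 0.016]
wrist_force: [-0.3, -8.6, -1.6]
finger_gap: 27.6
```

servo_tool --commands '[{"dp": [0, 0, 0.6], "turn": [0, 0, 0]}, {"dp": [0, 0, 1.2], "turn": [0, 0, 0]}]'

```text
clock: 13.45
eef_pos: [557.0, 32.2, 40.9]
eef_rot: [-1.572, 0.351, 0.016]
wrist_force: [0.3, -10.2, -1.4]
finger_gap: 27.8
```

servo_tool --commands '[{"dp": [0, 0, 0.6], "turn": [0, 0, 0]}, {"dp": [0, 0, 1.2], "turn": [0, 0, 0]}]'

```text
clock: 13.62
eef_pos: [557.0, 32.5, 40.9]
eef_rot: [-1.574, 0.351, 0.015]
wrist_force: [0.1, -11.9, -2.6]
finger_gap: 27.7
```

Contact: Fy rose from -2.6 to -12 N and motion stalled, well below 25 N. Ease off and open.

servo_tool --commands '[{"dp": [0, 0, 0], "turn": [0, 0, 0]}, {"dp": [0, 0, 0], "turn": [0, 0, 0]}]' --force 5

```text
clock: 13.78
eef_pos: [557.0, 32.6, 40.9]
eef_rot: [-1.574, 0.351, 0.015]
wrist_force: [0.0, -2.1, -1.7]
finger_gap: 27.8
```

servo_tool --commands '[{"dp": [0, 0, 0], "turn": [0, 0, 0]}, {"dp": [0, 0, 0], "turn": [0, 0, 0]}, {"dp": [0, 0, 0], "turn": [0, 0, 0]}]' --grip 0.05

```text
clock: 14.03
eef_pos: [557.1, 32.8, 41.1]
eef_rot: [-1.574, 0.351, 0.015]
wrist_force: [0.4, 0.6, 0.1]
finger_gap: 43.3
```

```bash
cd .;python3 -c "
from h import *
from cell import manip
got((562.4,25.2,55),.0145)
c=manip.camera('side');np.savez('side9.npz',**c);i=c['img'][:,:,::-1]
cv2.imwrite('pics/side9.png',cv2.resize(i[150:250,190:300],None,fx=6,fy=6,interpolation=2))
"
```

```text
t 14.03 axis now [562.6  33.   55.9] tcp goal [557.   25.1  40.2] dp [ 0.1  1.  -7.7] turn [ 0.2  0.  -0.1] F [0.4 0.6 0.1] appr [-0.343 -0.008 -0.939] spdir [-0.0161  0.9999 -0.0026]
```

View pics/side9.png

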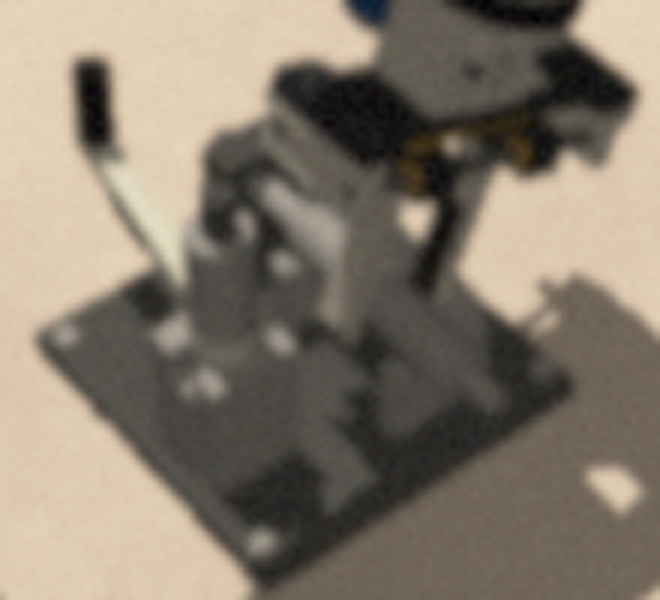

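servo_tool --commands '[{"dp": [0, -5, 0], "turn": [0, 0, 0]}, {"dp": [0, -20, 0], "turn": [0, 0, 0]}, {"dp": [0, -50, 0], "turn": [0, 0, 0]}, {"dp": [0, -90, 0], "turn": [0, 0, 0]}, {"dp": [0, -130, 0], "turn": [0, 0, 0]}]'

```text
clock: 14.5
eef_pos: [601.8, 34.0, 164.9]
eef_rot: [-1.573, 0.352, 0.015]
wrist_force: [1.3, -0.3, 0.9]
finger_gap: 44.8
```

```bash
cd .;python3 -c "
from h import *
go(491.3,171,210,1.42)"
```

```text
t 14.5 dp [-117.3   -5.3  138.7] turn [-14.  -79.6 -16.8] F [ 1.3 -0.3  0.9]
```

servo_tool --commands '[{"dp": [0, -18, 2], "turn": [-1.2, -6.6, -1.4]}, {"dp": [-10, -35, 10], "turn": [-2.4, -13.3, -2.8]}, {"dp": [-25, -40, 30], "turn": [-3.5, -19.9, -4.2]}, {"dp": [-45, -40, 50], "turn": [-4.7, -26.5, -5.6]}, {"dp": [-60, -35, 70], "turn": [-5.8, -33.2, -7]}]'

```text
clock: 14.92
eef_pos: [556.0, 104.3, 220.1]
eef_rot: [-1.508, 0.204, 0.619]
wrist_force: [0.9, 0.6, 0.5]
finger_gap: 44.2
```

```bash
cd .;python3 -c "
from h import *
go(491.3,171,200,1.42)"
```

```text
t 14.92 dp [-9.6 28.2 90.3] turn [ -8.1 -46.1  -9.6] F [0.9 0.6 0.5]
```

servo_tool --commands '[{"dp": [-2, 4, 18], "turn": [-1.2, -6.8, -1.4]}, {"dp": [-4, 8, 36], "turn": [-2.4, -13.5, -2.8]}, {"dp": [-6, 13, 54], "turn": [-3.5, -20, -4.2]}, {"dp": [-8, 19, 72], "turn": [-4.7, -26.7, -5.6]}, {"dp": [-9.6, 28, 90.3], "turn": [-5.8, -33.2, -7]}]'

```text
clock: 15.33
eef_pos: [490.9, 171.9, 201.1]
eef_rot: [-1.54, 0.047, 1.202]
wrist_force: [-0.1, 0.9, 0.1]
finger_gap: 45.0
```

```bash
cd .;python3 -c "
from h import *
go(491.3,171,165,1.42)"
```

```text
t 15.33 dp [ 1.1 36.1 -1.8] turn [ -2.1 -12.5  -2.5] F [-0.1  0.9  0.1]
```

servo_tool --commands '[{"dp": [1, 10, -1], "turn": [-1.1, -6.3, -1.2]}, {"dp": [1, 20, -1.8], "turn": [-2.1, -12.5, -2.5]}, {"dp": [1.1, 36, -1.8], "turn": [-2.1, -12.5, -2.5]}, {"dp": [1.1, 36, -1.8], "turn": [-2.1, -12.5, -2.5]}]' --grip -0.1

```text
clock: 15.67
eef_pos: [490.2, 170.8, 163.4]
eef_rot: [-1.568, 0.001, 1.42]
wrist_force: [0.6, 0.5, -0.2]
finger_gap: 51.6
```

```bash
cd .;python3 -c "
from h import *
from cell import manip
for n in('side','top'):
    c=manip.camera(n);np.savez(n+'10.npz',**c);i=c['img'][:,:,::-1]
    cv2.imwrite('pics/'+n+'10.png',cv2.resize(i[130:260,190:320],None,fx=4.5,fy=4.5,interpolation=2))
go(491.3,171,101.2,1.42)"
```

```text
t 15.77 dp [-0.1 64.4  0. ] turn [-0.  -0.1 -0. ] F [0.3 0.2 0.9]
```

View pics/side10.png

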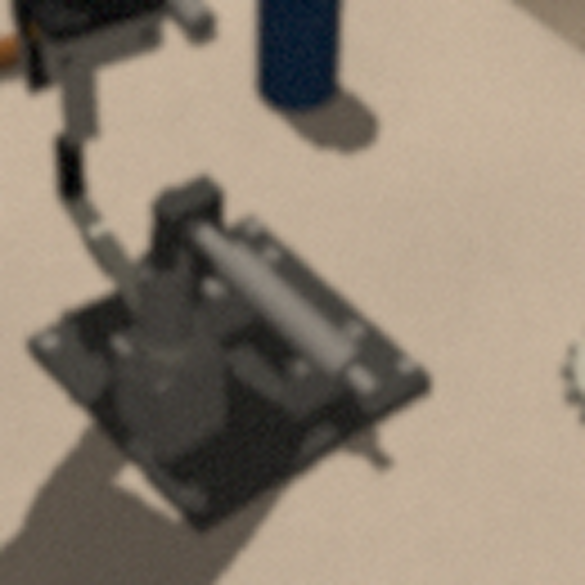

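View pics/top10.png

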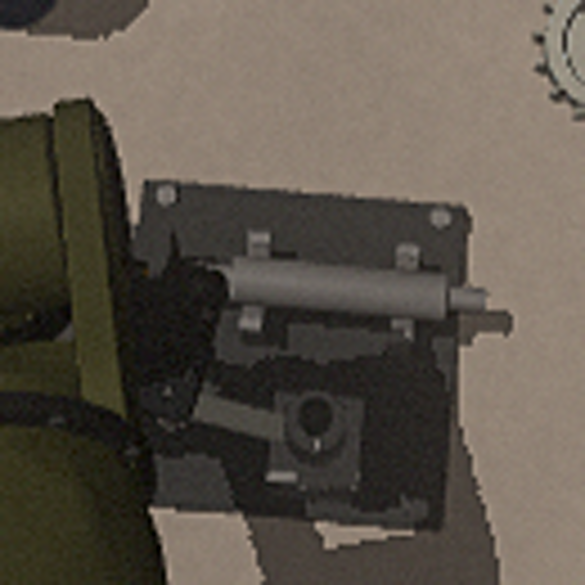

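The spindle is seated in both vees with its end at about (231,280) in the top crop, where the stop tip was. Now regrasping the knob.

servo_tool --commands '[{"dp": [0, 20, 0], "turn": [0, 0, 0]}, {"dp": [0, 40, 0], "turn": [0, 0, 0]}, {"dp": [0, 55, 0], "turn": [0, 0, 0]}, {"dp": [0, 63, 0], "turn": [0, 0, 0]}, {"dp": [0, 64, 0], "turn": [0, 0, 0]}]'

```text
clock: 16.18
eef_pos: [491.3, 171.0, 101.1]
eef_rot: [-1.57, 0.001, 1.418]
wrist_force: [0.2, -0.8, 0.4]
finger_gap: 52.0
```

servo_tool --commands '[{"dp": [0, 0, 0], "turn": [0, 0, 0]}, {"dp": [0, 0, 0], "turn": [0, 0, 0]}, {"dp": [0, 0, 0], "turn": [0, 0, 0]}, {"dp": [0, 0, 0], "turn": [0, 0, 0]}, {"dp": [0, 0, 0], "turn": [0, 0, 0]}]' --grip 1 --force 5

```text
clock: 16.6
eef_pos: [491.5, 171.1, 101.6]
eef_rot: [-1.57, 0.001, 1.418]
wrist_force: [-0.3, -0.1, 0.9]
finger_gap: 21.6
```

servo_tool --commands '[{"dp": [0, 0, 0], "turn": [0, 0, 0]}, {"dp": [0, 0, 0], "turn": [0, 0, 0]}]'

```text
clock: 16.77
eef_pos: [491.4, 170.8, 101.6]
eef_rot: [-1.57, 0.001, 1.418]
wrist_force: [-0.3, -3.6, -0.7]
finger_gap: 18.9
```

servo_tool --commands '[{"dp": [-0.3, 0, 0], "turn": [0, 0, 0]}, {"dp": [-0.3, 0, 0], "turn": [0, 0, 0]}, {"dp": [-0.3, 0, 0], "turn": [0, 0, 0]}]' --force 58

```text
clock: 17.02
eef_pos: [491.4, 170.8, 101.7]
eef_rot: [-1.57, 0.001, 1.418]
wrist_force: [1.1, 2.5, -1.4]
finger_gap: 18.5
```

servo_tool --commands '[{"dp": [0, -1.5, 0], "turn": [0, 0, 0]}, {"dp": [0, -3.5, 0], "turn": [0, 0, 0]}, {"dp": [0, -6, 0], "turn": [0, 0, 0]}, {"dp": [0, -7, 0], "turn": [0, 0, 0]}]'

```text
clock: 17.35
eef_pos: [490.9, 170.7, 108.3]
eef_rot: [-1.569, 0.001, 1.418]
wrist_force: [-0.0, 2.0, -14.9]
finger_gap: 18.1
```

```bash
cd .;python3 -c "
from h import *
arc((472,37.2),135.2,109.,[1.37,1.26,1.14,1.02,.9])"
```

```text
t 17.35 [490.9 170.7 108.3] F [ -0.    2.  -14.9] bar 1.4301807290256827 134.87616010403949 1.4180683394865459
1.37 [ 0.2 -0.7 -8.1] [-0.1  2.8 -0.1]
1.26 [ -1.4  -0.8 -22.9] [-0.1  9.1 -0.1]
1.14 [ -4.9  -0.8 -38.7] [-0.1 15.9 -0.1]
1.02 [-10.2  -0.8 -54. ] [-0.1 22.8 -0.1]
0.9 [-17.4  -0.8 -68.6] [-0.1 29.7 -0.1]
```

servo_tool --commands '[{"dp": [0.2, -1, -8], "turn": [0, 2.8, 0]}, {"dp": [-1.4, -1, -22.9], "turn": [0, 9.1, 0]}, {"dp": [-4.9, -1, -38.7], "turn": [0, 15.9, 0]}, {"dp": [-10.2, -1, -54], "turn": [0, 22.8, 0]}, {"dp": [-17.4, -1, -68.6], "turn": [0, 29.7, 0]}]'

```text
clock: 17.77
eef_pos: [556.1, 142.7, 108.4]
eef_rot: [-1.568, 0.004, 0.894]
wrist_force: [-3.3, -0.9, -15.8]
finger_gap: 18.5
```

```bash
cd .;python3 -c "
from h import *
arc((472,37.2),135.,109.,[.8,.68,.56,.44,.35])"
```

```text
t 17.77 [556.1 142.7 108.4] F [ -3.3  -0.9 -15.8] bar 0.8977200202467416 134.9163427343659 0.8939003231982836
0.8 [ -0.5  -0.7 -13.2] [-0.1  5.4 -0.2]
0.68 [ -3.   -0.7 -29.2] [-0.1 12.3 -0.2]
0.56 [ -7.4  -0.7 -44.8] [-0.1 19.1 -0.2]
0.44 [-13.6  -0.7 -59.7] [-0.1 26.  -0.2]
0.35 [-19.4  -0.7 -70.4] [-0.1 31.2 -0.2]
```

servo_tool --commands '[{"dp": [-0.5, -1, -13.2], "turn": [0, 5.4, 0]}, {"dp": [-3, -1, -29.2], "turn": [0, 12.3, -0.1]}, {"dp": [-7.4, -1, -44.8], "turn": [0, 19.1, -0.2]}, {"dp": [-13.6, -1, -59.7], "turn": [0, 26, -0.2]}, {"dp": [-19.4, -1, -70.4], "turn": [0, 31.2, -0.2]}]'

```text
clock: 18.18
eef_pos: [599.1, 82.5, 108.5]
eef_rot: [-1.569, 0.002, 0.343]
wrist_force: [0.2, 1.1, -15.3]
finger_gap: 18.2
```

```bash
cd .;python3 -c "
from h import *
arc((472,37.2),135.,109.,[.27,.18,.1,.04,.015])"
```

```text
t 18.18 [599.1  82.5 108.5] F [  0.2   1.1 -15.3] bar 0.34245378913722546 134.96482498178514 0.3425099119750775
0.27 [-0.3 -0.5 -9.8] [-0.1  4.2 -0.1]
0.18 [ -1.7  -0.5 -21.8] [-0.1  9.3 -0.1]
0.1 [ -3.9  -0.6 -32.4] [-0.1 13.9 -0.1]
0.04 [ -6.1  -0.6 -40.2] [-0.1 17.3 -0.1]
0.015 [ -7.1  -0.6 -43.4] [-0.1 18.8 -0.1]
```

servo_tool --commands '[{"dp": [-0.3, -1, -9.8], "turn": [0, 4.2, 0]}, {"dp": [-1.7, -1, -21.8], "turn": [0, 9.3, 0]}, {"dp": [-3.9, -1, -32.4], "turn": [0, 13.9, 0]}, {"dp": [-6.1, -1, -40.2], "turn": [0, 17.3, 0]}, {"dp": [-7.1, -1, -43.4], "turn": [0, 18.8, 0]}]'

```text
clock: 18.6
eef_pos: [607.0, 38.2, 108.8]
eef_rot: [-1.57, 0.003, 0.01]
wrist_force: [1.5, 1.8, -15.5]
finger_gap: 18.4
```

servo_tool --commands '[{"dp": [0, -1, 0], "turn": [0, 0, 0]}, {"dp": [0, -1, 0], "turn": [0, 0, 0]}]'

```text
clock: 18.77
eef_pos: [606.9, 38.2, 109.6]
eef_rot: [-1.571, 0.003, 0.011]
wrist_force: [3.0, 0.3, -15.0]
finger_gap: 18.1
```

```bash
cd .;python3 -c "
from h import *
from cell import manip
arc((472,37.2),135.,109.,[.013])
for n in('side','top'):
    c=manip.camera(n);np.savez(n+'11.npz',**c);i=c['img'][:,:,::-1]
    cv2.imwrite('pics/'+n+'11.png',cv2.resize(i[130:260,190:320],None,fx=4.5,fy=4.5,interpolation=2))
"
```

```text
t 18.77 [606.9  38.2 109.6] F [  3.    0.3 -15. ] bar 0.007407928662270433 134.93974342344384 0.01143804987648911
0.013 [0.1 0.6 0.8] [-0.  -0.1 -0.2]
```

View pics/side11.png

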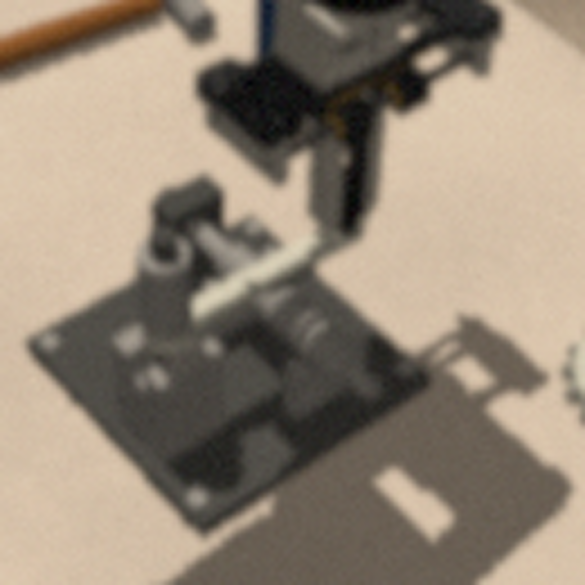

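Bar back across the spindle, in line. Lowering under control. Contact is expected at TCP z of about 90.

servo_tool --commands '[{"dp": [0.2, 1, 0.5], "turn": [0, 0, 0]}, {"dp": [0.2, 3, 0.5], "turn": [0, 0, 0]}, {"dp": [0.2, 5, 0.5], "turn": [0, 0, 0]}, {"dp": [0.2, 7, 0.5], "turn": [0, 0, 0]}]'

```text
clock: 19.2
eef_pos: [607.0, 39.3, 102.4]
eef_rot: [-1.57, 0.004, 0.013]
wrist_force: [0.4, 1.5, -14.1]
finger_gap: 18.3
```

servo_tool --commands '[{"dp": [0, 0.8, 0], "turn": [0, 0, 0]}, {"dp": [0, 2, 0], "turn": [0, 0, 0]}, {"dp": [0, 3, 0], "turn": [0, 0, 0]}]'

```text
clock: 19.45
eef_pos: [607.0, 39.3, 99.3]
eef_rot: [-1.57, 0.004, 0.013]
wrist_force: [0.7, 1.0, -14.9]
finger_gap: 18.4
```

servo_tool --commands '[{"dp": [0, 1, 0], "turn": [0, 0, 0]}, {"dp": [0, 2.5, 0], "turn": [0, 0, 0]}, {"dp": [0, 4, 0], "turn": [0, 0, 0]}, {"dp": [0, 5, 0], "turn": [0, 0, 0]}]'

```text
clock: 19.78
eef_pos: [607.0, 39.3, 94.2]
eef_rot: [-1.57, 0.003, 0.013]
wrist_force: [0.7, 0.7, -13.5]
finger_gap: 18.2
```

servo_tool --commands '[{"dp": [0, 0, 0], "turn": [0, 0, 0]}, {"dp": [0, 0.6, 0], "turn": [0, 0, 0]}, {"dp": [0, 1.2, 0], "turn": [0, 0, 0]}]'

```text
clock: 20.03
eef_pos: [607.0, 39.3, 93.1]
eef_rot: [-1.57, 0.003, 0.013]
wrist_force: [0.6, 1.0, -12.9]
finger_gap: 18.2
```

servo_tool --commands '[{"dp": [0, 0.4, 0], "turn": [0, 0, 0]}, {"dp": [0, 0.9, 0], "turn": [0, 0, 0]}, {"dp": [0, 1.4, 0], "turn": [0, 0, 0]}]'

```text
clock: 20.28
eef_pos: [607.0, 39.3, 91.7]
eef_rot: [-1.57, 0.003, 0.013]
wrist_force: [0.1, 0.7, -12.9]
finger_gap: 17.8
```

servo_tool --commands '[{"dp": [0, 0.3, 0], "turn": [0, 0, 0]}, {"dp": [0, 0.6, 0], "turn": [0, 0, 0]}]'

```text
clock: 20.45
eef_pos: [607.0, 39.3, 91.1]
eef_rot: [-1.57, 0.003, 0.013]
wrist_force: [-0.2, 1.9, -13.3]
finger_gap: 18.4
```

servo_tool --commands '[{"dp": [0, 0.3, 0], "turn": [0, 0, 0]}, {"dp": [0, 0.6, 0], "turn": [0, 0, 0]}]'

```text
clock: 20.62
eef_pos: [607.0, 39.3, 90.6]
eef_rot: [-1.57, 0.003, 0.013]
wrist_force: [-1.8, 0.4, -7.7]
finger_gap: 18.2
```

servo_tool --commands '[{"dp": [0, 0.3, 0], "turn": [0, 0, 0]}, {"dp": [0, 0.3, 0], "turn": [0, 0, 0]}]'

```text
clock: 20.78
eef_pos: [607.0, 39.3, 90.6]
eef_rot: [-1.571, 0.003, 0.013]
wrist_force: [-2.6, 0.8, -8.9]
finger_gap: 17.9
```

servo_tool --commands '[{"dp": [0, 0.3, 0], "turn": [0, 0, 0]}, {"dp": [0, 0.3, 0], "turn": [0, 0, 0]}]'

```text
clock: 20.95
eef_pos: [607.0, 39.3, 90.6]
eef_rot: [-1.57, 0.003, 0.013]
wrist_force: [-2.8, 0.3, -7.7]
finger_gap: 18.1
```

servo_tool --commands '[{"dp": [0, 0.5, 0], "turn": [0, 0, 0]}, {"dp": [0, 0.8, 0], "turn": [0, 0, 0]}, {"dp": [0, 0.8, 0], "turn": [0, 0, 0]}]'

```text
clock: 21.2
eef_pos: [607.1, 39.3, 90.5]
eef_rot: [-1.571, 0.003, 0.013]
wrist_force: [-6.1, 1.3, -0.7]
finger_gap: 18.3
```

```bash
cd .;python3 -c "
from h import *
from cell import manip
for n in('side',):
    c=manip.camera(n);np.savez(n+'12.npz',**c);i=c['img'][:,:,::-1]
    cv2.imwrite('pics/'+n+'12.png',cv2.resize(i[130:260,190:320],None,fx=4.5,fy=4.5,interpolation=2))
"
```

```text
(no output)
```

View pics/side12.png

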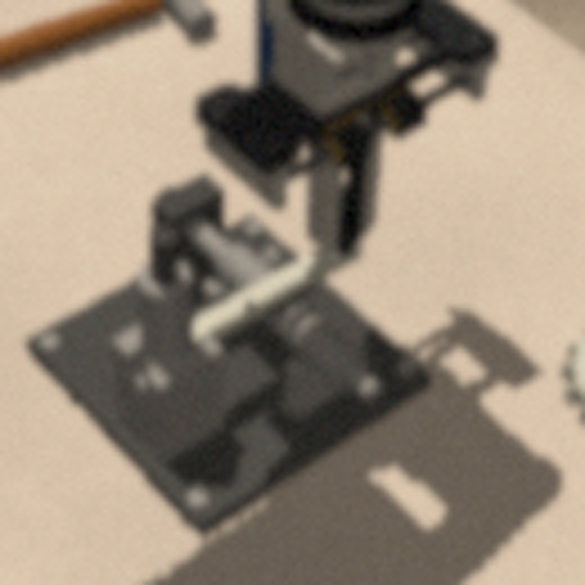

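The bar rests on the spindle: the wrist load is about 0 and the lift about 6.9 mm against the expected 6.5. Releasing softly.

servo_tool --commands '[{"dp": [-0.3, 0, 0], "turn": [0, 0, 0]}, {"dp": [-0.3, 0, 0], "turn": [0, 0, 0]}]' --force 8

```text
clock: 21.42
eef_pos: [607.0, 39.2, 90.5]
eef_rot: [-1.571, 0.002, 0.013]
wrist_force: [-0.9, 0.2, -6.4]
finger_gap: 18.9
```

servo_tool --commands '[{"dp": [0, 0, 0], "turn": [0, 0, 0]}, {"dp": [0, 0, 0], "turn": [0, 0, 0]}, {"dp": [0, 0, 0], "turn": [0, 0, 0]}, {"dp": [0, 0, 0], "turn": [0, 0, 0]}]' --grip -0.2

```text
clock: 21.75
eef_pos: [607.3, 39.2, 91.1]
eef_rot: [-1.571, 0.001, 0.013]
wrist_force: [1.2, -0.7, -0.5]
finger_gap: 41.9
```

servo_tool --commands '[{"dp": [0, -5, 0], "turn": [0, 0, 0]}, {"dp": [0, -25, 0], "turn": [0, 0, 0]}, {"dp": [0, -60, 0], "turn": [0, 0, 0]}, {"dp": [0, -100, 0], "turn": [0, 0, 0]}, {"dp": [0, -135, 0], "turn": [0, 0, 0]}]'

```text
clock: 22.17
eef_pos: [607.4, 39.2, 229.0]
eef_rot: [-1.571, -0.0, 0.013]
wrist_force: [0.2, -0.6, 0.4]
finger_gap: 56.6
```

servo_tool --commands '[{"dp": [0, 0, -35], "turn": [0, 0, 0]}, {"dp": [0, 0, -75], "turn": [0, 0, 0]}, {"dp": [0, 0, -115], "turn": [0, 0, 0]}, {"dp": [0, 0, -150], "turn": [0, 0, 0]}, {"dp": [0, 0, -180], "turn": [0, 0, 0]}]'

```text
clock: 22.58
eef_pos: [609.4, -143.2, 229.7]
eef_rot: [-1.571, -0.001, 0.012]
wrist_force: [-0.8, 0.1, 0.1]
finger_gap: 56.5
```

servo_tool --commands '[{"dp": [0, 0, -35], "turn": [0, 0, 0]}, {"dp": [0, 0, -65], "turn": [0, 0, 0]}, {"dp": [0, 0, -80], "turn": [0, 0, 0]}, {"dp": [0, 0, -80], "turn": [0, 0, 0]}, {"dp": [0, 0, -80], "turn": [0, 0, 0]}]'

```text
clock: 23.0
eef_pos: [610.3, -223.0, 229.8]
eef_rot: [-1.571, -0.001, 0.011]
wrist_force: [-0.3, -0.7, 0.1]
finger_gap: 56.5
```

```bash
cd .;python3 - <<'E'
from h import *
from cell import manip
for n in('side','top'):
    c=manip.camera(n);np.savez(n+'13.npz',**c);i=c['img'][:,:,::-1]
    cv2.imwrite('pics/'+n+'13.png',cv2.resize(i[140:260,190:310],None,fx=5,fy=5,interpolation=2))
    cv2.imwrite('pics/'+n+'13f.png',i)
s=manip.read_state();print(s["clock"],s["wrist_force"],s["finger_gap"])
E
```

```text
23.1 [-0.03431366  0.37341627 -0.39552951] 56.036758934054454
```

View pics/side13.png

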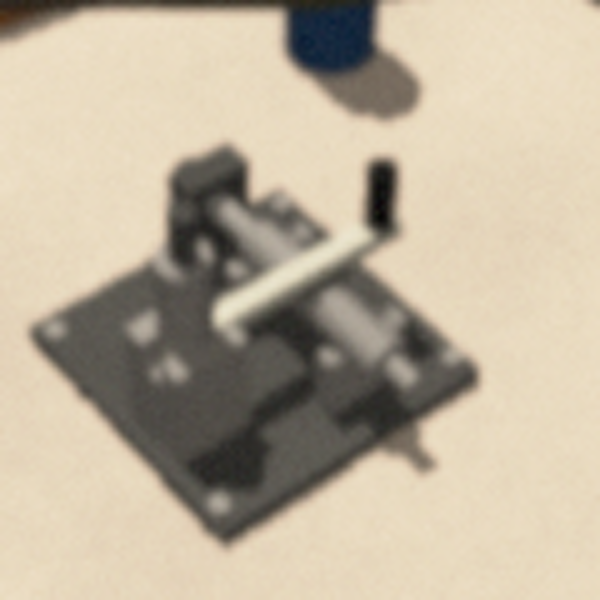

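View pics/top13.png

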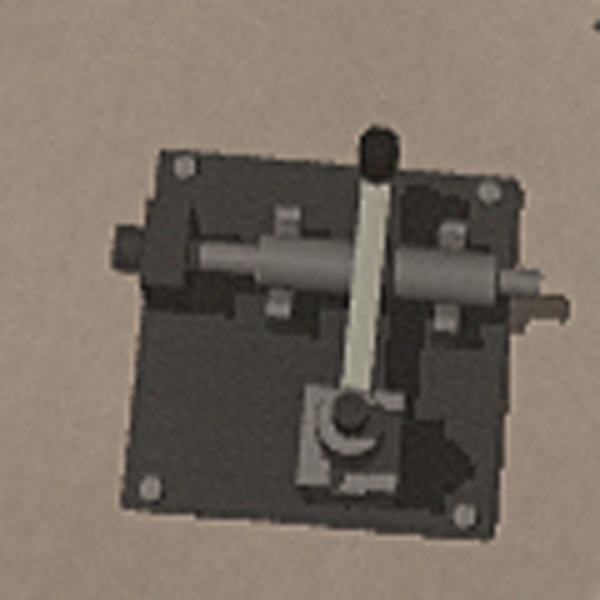

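View pics/top13f.png

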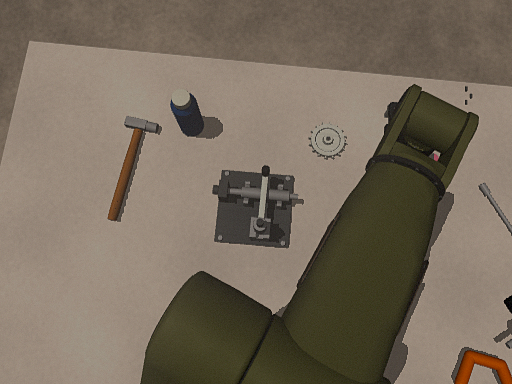

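The top crop shows the bar across the spindle and the spindle's end meeting the stop rod at (258,257) with no gap. The bystanders are in place and the robot is clear, so I'm handing in.

```bash
cd .;python3 -c "
from cell import manip
print(manip.sign_off())"
```

```text
the job is handed in; nothing more can be done
None
```

The spindle is clamped in the vee rests with its plain end against the stop. I handed the job in at about 23 s of the 72 s allowed, and no verdict came back.

- **Bar aside:** I lifted the bar by its knob, turned it to about 1.42 rad and set it down on the post head under control.
- **Spindle:** I laid it in the rests with the tool tilted 20° so the gripper's body cleared the post. I then slid it with a light grip until it met the stop, where the force rose from about 3 N to at most 12 N.
- **Clamping:** I turned the bar back and lowered it in small steps. I let go of the knob only once the spindle carried nearly all of its load (the wrist read about -0.7 N, then -6 N as I eased the grip just before release, with no drop in height).

**Last checks:**
- The final pictures show the bar across the seated spindle in its slot, no visible gap at the stop, and the hammer, spray can and flywheel where they were. The robot is touching nothing.
- The bar's lift read 6.9 mm against the expected 6.5 mm, within the measuring error.
- One reading disagreed slightly. The top camera put the vee about 2 mm further out in x than gripping the knob did; I used the grip value.

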